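Show a tipped thread spool to the inspection camera

TASK

One spool on the freely turning thread carousel has tipped over and lies on its side. Pick it up, leaving the other spools standing in their wells, and hold it up end-on to the inspection camera - one flat end squarely facing the lens, its centre at the camera's point of sharp focus - so that the flange can be checked for a crack. Do not touch the camera or its stand, and finish while still holding the spool steady there.

Things in the scene. Friction and masses are not known exactly. Their poses are not given: they have to be found in the camera images.
- tipped_spool: the spool that lies on its side on the carousel: a flanged thread spool, a cylinder 29 mm in diameter and 54 mm long, 20 to 42 g; origin at the centre of one flat end, its own z axis runs along the spool to the other end. It lies level, pointing roughly outward from the carousel's centre, across its empty well, resting on the disc's top; either end may be shown to the camera
- spool_middle (a point): middle of the tipped spool, on its axis, 27 mm from each end, 14.5 mm above the disc's top while it lies there
- spool_end_a (a point): centre of one flat end of the tipped spool
- spool_end_b (a point): centre of the other flat end of the tipped spool
- carousel: thread carousel: a steel foot fixed to the table, on it a round plywood disc 196 mm in diameter that turns about the vertical almost without friction and swings away when pushed; disc's top 24 mm above the table, at its centre a brass knob 24 mm wide, 22 mm tall; five round wells 33 mm wide, 9 mm deep, evenly on a circle of 64 mm radius. Origin on the table under the centre
- standing_spool_1: thread spool 29 mm in diameter, 60 mm tall, standing loosely in a well of the carousel, 51 mm of it above the disc's top (75 mm above the table); origin at the centre of its foot, z along it
- standing_spool_2: thread spool 29 mm in diameter, 61 mm tall, standing loosely in a well of the carousel, 52 mm of it above the disc's top; origin at the centre of its foot, z along it
- standing_spool_3: thread spool 29 mm in diameter, 54 mm tall, standing loosely in a well of the carousel, 45 mm of it above the disc's top; origin at the centre of its foot, z along it
- standing_spool_4: thread spool 29 mm in diameter, 59 mm tall, standing loosely in a well of the carousel, 50 mm of it above the disc's top; origin at the centre of its foot, z along it
- well_1 (a point): centre of the floor of the well of standing_spool_1, 15 mm above the table; turns with the disc
- well_2 (a point): centre of the floor of the well of standing_spool_2; turns with the disc
- well_3 (a point): centre of the floor of the well of standing_spool_3; turns with the disc
- well_4 (a point): centre of the floor of the well of standing_spool_4; turns with the disc
- camera_stand: fixed stand of the inspection camera: round grey foot 104 mm wide with an upright steel rod 12 mm thick, top 425 mm above the table; origin on the table under the rod
- camera_head: grey barrel of the inspection camera, 39 mm thick at the lens end and 117 mm long, clamped beside the rod, its height and downward tilt differ from case to case (23 to 36 degrees below level); origin on the barrel's axis, 55 mm behind its front face; it looks along its own -x axis, toward the robot and down
- lens (a point): front of the camera's lens, on the lens axis
- focus (a point): point of sharp focus in the air, on the lens axis 90 mm in front of the lens: the centre of the shown end of the spool belongs here, the spool extending from it away from the lens along the lens axis. It hangs 0.24 to 0.32 m above the table
- sewing_machine: bystander, fixed: white sewing machine in front of the table's middle and left part, x 0.29 to 0.48, y -0.10 to 0.32, top 243 mm above the table; keep arm and gripper above or clear of it, and clear of the tall wire rack on the right of the table (x above 0.47, y below -0.32). Origin under its middle, 50 mm below the table top
Not all that is in view belongs to the job. Leave any blue, red or yellow look-alike of the standing_spool_1 alone.

How it is judged:
By the outcome, as a careful person would: the job done as asked, in the order asked, and still so for the second after the job is handed in, while the arm keeps its last pose, push and grip.
It also fails if it takes over 45 s, if anything falls off the work surface, if the arm or the gripper's body presses on something with over 40 N, if the wrist force passes 120 N, or if a joint passes its speed limit or range.

ROBOT

A 6-joint arm with a two-finger parallel gripper is mounted at the origin on a cart in front of the work surface, level with it; the furniture and walls round the work are solid. World frame = base frame: x ahead of the robot, y to its left, z up, the work surface at z = 0. Lengths are in m, angles in degrees, forces in N, time in s.
With the tool pointing down it reaches from about 0.4 to 0.825 m from the base axis. Payload 7 kg.
Tool frame: the origin (TCP) lies between the finger pads; the fingertips stand 11 mm ahead of it and the grasp point (between the pads) lies 8 mm behind it (r.tcp_to_tips is the distance from the TCP to the fingertips, in m); x points along the fingers, y is the direction in which the jaws open and shut, and the axes are right-handed (so a half turn about x gives the same grasp; the last joint's range is limited). The gripper opens to 88 mm and grips with 3 to 60 N. Pads are 19 mm wide; open, the fingers measure 130 mm over their backs; the gripper's body (78 mm by 193 mm) begins 47 mm behind the grasp point.
Start: joints at [91.679, 20.546, 0.682, 0, -70.136, -16.507], TCP at [0.173, 0.652, 0.2] pointing down, gripper open.
Joint ranges: [-176.03, 176.03], [-82.01, 121.73], [-58.28, 71.71], [-173.87, 95.51], [-174.79, -0.11], [-173.66, 173.66]. Speed limits (degrees/s): [136.94, 136.94, 172.46, 180, 180, 180].

INTERFACE

Orientations are given as [roll, pitch, yaw] about the fixed x, y, z axes, in that order (R = Rz(yaw) Ry(pitch) Rx(roll)).
In Python, from plant import r gives the robot as it stands.
- The arm moves only by the tool arm_command, never from a script. Its argument "plan" is a list of rows, each an object of numbers: "dx", "dy", "dz": the shift along the tool's x, y, z each as a share of 0.02 m, from -1 to 1; "wx", "wy", "wz": the turn, a rotation vector about the tool's x, y, z each as a share of 0.08 rad, from -1 to 1. In form: [{"dx": .., "dy": .., "dz": .., "wx": .., "wy": .., "wz": ..}, ...]. A call has 1 to 20 rows; each row shifts and turns the pose as measured when the row begins, along the tool's axes as they then stand; what a row does not reach is not made up. A row lasts 1/12 s, in which the tool goes at most 41.7 mm and 7.16 degrees, less where a joint would pass 70% of its speed; a pose out of reach is approached as far as the arm can. A call with a number of a shift or a turn outside -1 to 1 is refused whole. A call with a gripper value outside its range is refused whole. "fingers" is the closure, from -1 (fully open) to 1 (shut), so that 0 is half open, set as the call begins (left out, the last holds). The fingers move at their own pace and stop on an object; "force" is the grip in N (left out, the last holds). Time passes only in rows, so rows that do not move let the fingers close. It gives the time, the measured TCP pose, the force and the opening at its end, in the units of the state.
- r.get_state(): the state, without advancing time (a new reading comes with each control period).
- r.capture(name): name is "scene" or "top" or "wrist"; returns (picture, depth): 384x512x3 uint8, red, green, blue; 384x512 float32, m along the optical axis (not along the pixel's ray), 0 where there is no reading.
- r.camera_model(name): a dict with "vertical_fov" (degrees; the focal length in pixels is half the picture's height over the tangent of half this angle, whatever the lens; pixels are square), "cx", "cy" (the principal point, pixels), "R" (3x3) and "t" (3): a world point X has camera coordinates R X + t. Camera axes: x right, y down, z forward; pixel columns grow to the right and rows downward; lengths in m; the calibration is good to about 2 mm. A picture is of the moment at which its call begins: read the wrist's pose just before it. camera_model takes no time and is no camera call; for the wrist camera it gives the pose at the moment of the call.
- r.close_job(): hands the job in, once; it reports no verdict.
Trained networks look in the newest picture that a camera, given by its name, has taken for a name from the list of things; names that differ only in an ending like _2 or _b are one class to them, and where a whole thing is asked for, a point or a joint stands for the part that bears it (a point fixed in the world has none). Each returns a list of dicts, best first, with "score" (0 to 1); they miss things now and then, are a little off and sometimes report something else, mostly with a low value. They report only what shows in the picture. A call takes as long as a camera call. They do not tell look-alikes from the thing itself.
- r.cut_out(camera, query): "mask" (384x512 bool, what is visible of it) and "bbox" ([left, top, width, height] in pixels, round what is visible of it).
- r.spot_point(camera, query): "centre" ([column, row] in pixels: a listed point, or the origin of a listed thing).
The state is a dict: "time_s": time; "joints": joint angles; "qd": joint speeds; "joint_torque": joint torques, N m; "tcp_pos": TCP position; "eef_rot": TCP orientation; "contact_force": force on the tool from outside, world axes, zero at the start; "moment": the same for the moment, N m; "gripper_width": finger opening in m.
Only numpy, scipy, OpenCV 4.12 (cv2) and the standard library are available. Lean on these libraries where they do the work, as an engineer would, in place of code of your own. Each camera call takes 0.05 s, during which the arm holds its last target.

## Working session

There is one attempt and no reset: what is moved stays moved. The work goes in short steps, Python scripts to look and compute and a tool call to move; the robot and the scene stay as the last step left them, time stands still between calls to the robot, and variables do not carry over. Pictures are saved under pics/ and viewed, and the job is handed in when it is done.

Besides the shell and the picture viewer there is one more tool, called after "Call:" as name([rows], argument=value, ...), one row to a line, values as JSON. arm_command: Moves the arm, as the interface text tells. Shift numbers are shares of 0.02 m and turn numbers shares of 0.08 rad, none past 1 either way. Its arguments: {"type":"object","properties":{"plan":{"type":"array","items":{"type":"object","properties":{"dx":{"type":"number"},"dy":{"type":"number"},"dz":{"type":"number"},"wx":{"type":"number"},"wy":{"type":"number"},"wz":{"type":"number"}}}},"fingers":{"type":"number"},"force":{"type":"number"}},"required":["plan"]}

```bash
ls; mkdir -p pics; python3 - <<'E'
from plant import r
import cv2
print(r.get_state())
for n in ["scene","top","wrist"]:
    p,d=r.capture(n); cv2.imwrite(f"pics/{n}0.png",p[:,:,::-1])
    m=r.camera_model(n); print(n,m)
E
```

```text
pics
{'time_s': 0.0, 'joints': array([ 9.16788437e+01,  2.05903741e+01,  6.33444478e-01, -2.04287429e-02,
       -7.01363211e+01, -1.65087301e+01]), 'qd': array([-0.01587104,  0.04769221,  0.03942478, -0.09295568, -0.06841473,
        0.13591692]), 'joint_torque': array([-2.26601669e-04, -5.82713056e+01,  2.93053490e+01,  6.99742064e+00,
        6.96349656e-03, -1.38752503e-04]), 'tcp_pos': array([0.17263687, 0.65198914, 0.19873124]), 'eef_rot': array([ 94.87328485,  89.90479163, -99.96355845]), 'contact_force': array([-0.22971334, -0.27488616,  0.85090701]), 'moment': array([ 0.05925387, -0.02743636, -0.03926492]), 'gripper_width': 0.08733705712247715}
scene {'vertical_fov': 52.88224358173254, 'cx': 261.8402254857848, 'cy': 188.87605825737995, 'R': array([[ 0.81178899, -0.58360037, -0.02022982],
       [-0.41722851, -0.55543122, -0.71931672],
       [ 0.40855723,  0.59237385, -0.69438766]]), 't': array([-0.43293089,  0.37428114,  0.93790571])}
top {'vertical_fov': 55.21565613781945, 'cx': 256.3629911085905, 'cy': 192.74258094922138, 'R': array([[-0.02483498, -0.99956203,  0.01609283],
       [-0.98528351,  0.02175067, -0.16953856],
       [ 0.16911427, -0.02006648, -0.98539215]]), 't': array([0.03544871, 0.57278211, 1.1686896 ])}
wrist {'vertical_fov': 61.28550273757167, 'cx': 256.10215735255923, 'cy': 195.13333677856545, 'R': array([[-0.25568558, -0.9667593 ,  0.00115823],
       [-0.92090962,  0.24392363,  0.30401767],
       [-0.29419443,  0.07666631, -0.95266569]]), 't': array([ 0.67425964, -0.03734943,  0.39154295])}
```

View pics/scene0.png

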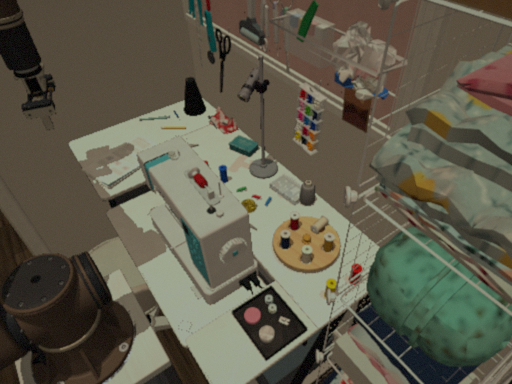

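View pics/top0.png

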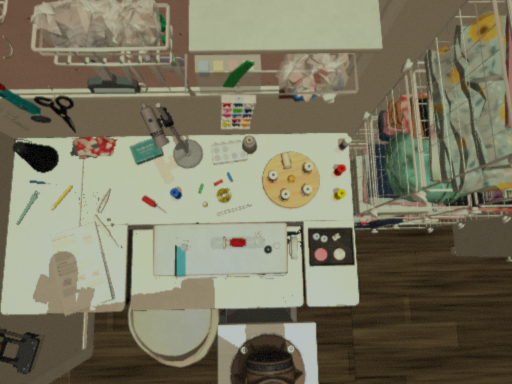

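View pics/wrist0.png

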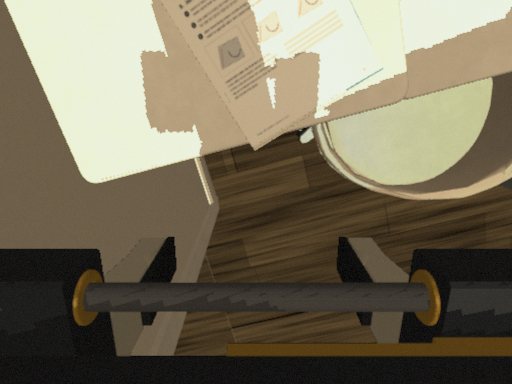

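The scene and top pictures show the carousel (top 291,180) with the tipped spool lying at about (287,160), four standing spools, the camera stand at (187,153) and its head near (155,125). Next I measure them.

```bash
cat > h.py <<'E'
from plant import r
import numpy as np, cv2
from scipy.spatial.transform import Rotation as Ro
def cam(n):
    m=r.camera_model(n); f=192/np.tan(np.radians(m["vertical_fov"]/2)); return m,f
def pts(n,d,mask,m=None):
    M,f=cam(n); M=m or M
    v,u=np.nonzero(mask&(d>0)); z=d[v,u]
    C=np.stack([(u-M["cx"])/f*z,(v-M["cy"])/f*z,z],1)
    return (C-M["t"])@M["R"]
def ray(n,uv):
    M,f=cam(n); c=np.array([(uv[0]-M["cx"])/f,(uv[1]-M["cy"])/f,1])
    return -M["R"].T@M["t"], M["R"].T@c
def atz(n,uv,z):
    o,d=ray(n,uv); return o+d*(z-o[2])/d[2]
def proj(n,X):
    M,f=cam(n); c=M["R"]@np.asarray(X)+M["t"]; return np.array([M["cx"]+f*c[0]/c[2],M["cy"]+f*c[1]/c[2]])
E
python3 - <<'E'
from h import *
np.set_printoptions(precision=4,suppress=True)
D={}
for n in ["top","scene"]:
    p,d=r.capture(n); D[n]=d; np.save(f"{n}_d.npy",d)
    big=cv2.resize(p[:,:,::-1],None,fx=4,fy=4,interpolation=cv2.INTER_CUBIC)
    if n=="top": cv2.imwrite("pics/topcrop.png",big[140*4:220*4,130*4:330*4])
    else:
        cv2.imwrite("pics/scenecrop.png",big[200*4:280*4,250*4:360*4]); cv2.imwrite("pics/scenecam.png",big[40*4:190*4,200*4:300*4])
    for q in ["tipped_spool","carousel","standing_spool_1","camera_head","camera_stand"]:
        for o in r.cut_out(n,q)[:6]:
            P=pts(n,d,o["mask"])
            print(n,q,round(o["score"],2),o["bbox"],len(P),np.median(P,0) if len(P) else "")
    for q in ["spool_middle","spool_end_a","well_1","lens","focus","camera_head","carousel","camera_stand"]:
        for o in r.spot_point(n,q)[:5]:
            print(n,q,round(o["score"],2),o["centre"])
E
```

```text
top tipped_spool 0.21 [144.0, 103.9, 61.2, 61.3] 1496 [0.7194 0.2671 0.2865]
top carousel 0.64 [261.9, 151.4, 58.3, 57.9] 2029 [ 0.6175 -0.0979  0.0248]
top standing_spool_1 0.67 [335.3, 192.2, 8.0, 8.0] 66 [ 0.5627 -0.2527  0.0573]
top standing_spool_1 0.58 [267.2, 170.5, 7.3, 11.3] 78 [ 0.624  -0.0316  0.0736]
top standing_spool_1 0.47 [281.2, 190.6, 5.6, 9.0] 83 [ 0.5621 -0.0698  0.0755]
top standing_spool_1 0.42 [173.7, 189.0, 5.6, 10.8] 82 [0.5781 0.2889 0.0586]
top camera_head 0.73 [143.3, 101.8, 23.6, 46.7] 538 [0.7065 0.2878 0.3402]
top camera_stand 0.9 [141.1, 106.4, 63.8, 58.1] 1462 [0.7187 0.2681 0.2661]
top spool_middle 0.48 [286.5, 159.7]
top spool_end_a 0.6 [286.3, 164.8]
top spool_end_a 0.56 [286.2, 155.0]
top well_1 0.84 [309.0, 172.1]
top lens 0.97 [164.7, 146.4]
top focus 0.5 [286.8, 157.2]
top focus 0.27 [286.4, 169.3]
top camera_head 0.86 [154.2, 125.4]
top camera_head 0.43 [287.9, 169.4]
top carousel 0.7 [288.8, 179.7]
top camera_stand 0.81 [185.8, 155.8]
scene tipped_spool 0.64 [311.5, 213.8, 18.6, 21.0] 161 [ 0.6812 -0.083   0.0478]
scene carousel 0.66 [271.8, 
[... 449 characters left out ...]
632 -0.2564  0.0589]
scene camera_head 0.59 [236.6, 64.9, 20.6, 37.0] 404 [0.6985 0.2839 0.33  ]
scene camera_stand 0.59 [236.8, 52.4, 41.9, 122.1] 1452 [0.7207 0.2606 0.2554]
scene spool_middle 0.62 [318.1, 219.5]
scene spool_end_a 0.71 [312.0, 230.9]
scene spool_end_a 0.62 [325.3, 218.3]
scene well_1 0.91 [325.8, 246.8]
scene well_1 0.9 [292.6, 229.4]
scene well_1 0.82 [305.8, 261.5]
scene well_1 0.73 [284.3, 246.3]
scene lens 0.88 [243.3, 98.0]
scene focus 0.36 [314.4, 227.7]
scene focus 0.29 [284.0, 247.1]
scene camera_head 0.94 [251.5, 81.5]
scene carousel 0.97 [306.5, 245.7]
scene carousel 0.25 [314.9, 227.3]
scene camera_stand 0.92 [263.0, 167.1]
scene camera_stand 0.19 [293.1, 226.7]
```

```bash
python3 -c "
import cv2
print([cv2.imread('pics/'+n).shape for n in ['topcrop.png','scenecrop.png','scenecam.png']])"
```

```text
[(320, 800, 3), (320, 440, 3), (600, 400, 3)]
```

View pics/topcrop.png

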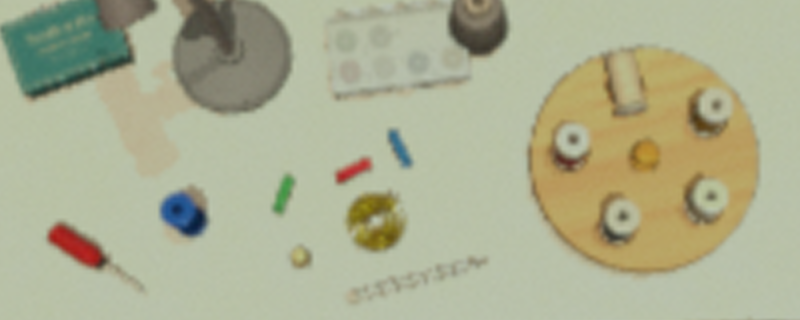

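View pics/scenecrop.png

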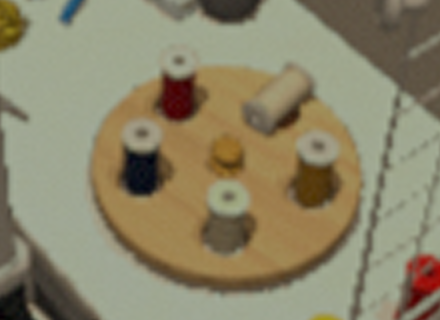

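View pics/scenecam.png

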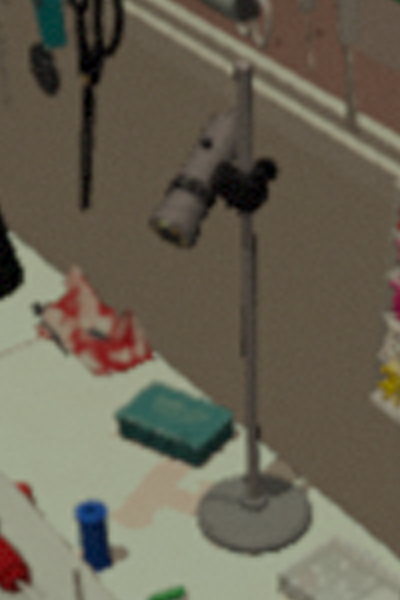

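```bash
python3 - <<'E'
from h import *
from scipy.optimize import least_squares
np.set_printoptions(precision=4,suppress=True)
def tri(a,b):
    o1,d1=ray("top",a);o2,d2=ray("scene",b)
    s=np.linalg.lstsq(np.stack([d1,-d2],1),o2-o1,rcond=None)[0]
    p,q=o1+d1*s[0],o2+d2*s[1]; return (p+q)/2,np.linalg.norm(p-q)
L=tri((164.7,146.4),(243.3,98));H=tri((154.2,125.4),(251.5,81.5)); print("lens",L,"head",H)
a=(L[0]-H[0]);print("len",np.linalg.norm(a),"axis",a/np.linalg.norm(a))
for s in [((286.3,164.8),(312,230.9)),((286.2,155),(325.3,218.3)),((286.5,159.7),(318.1,219.5)),((288.8,179.7),(306.5,245.7)),((185.8,155.8),(263,167.1))]: print(tri(*s))
print(atz("top",(288.8,179.7),0.0),atz("scene",(306.5,245.7),0.0))
# depth of head
P=[]
for n in ["top","scene"]:
    p,d=r.capture(n); o=r.cut_out(n,"camera_head")
    m=cv2.erode(o[0]["mask"].astype(np.uint8),np.ones((3,3)))>0
    Q=pts(n,d,m); Q=Q[(Q[:,2]>.2)]; P.append(Q); print(n,len(Q),Q.min(0),Q.max(0))
    # carousel disc
    o=r.cut_out(n,"carousel")
    Q=pts(n,d,o[0]["mask"])
    Q=Q[abs(Q[:,2]-.024)<.006]; 
    c,rad=cv2.minEnclosingCircle(Q[:,:2].astype(np.float32)); print("disc",c,rad,np.median(Q[:,2]))
    Q=pts(n,d,np.ones_like(d,bool)); 
    k=(np.hypot(*(Q[:,:2]-[0.685,-.083]).T)<.05)&(Q[:,2]>.030); S=Q[k]; print("spoolpts",len(S),S.mean(0),S[:,2].max()); np.save(f"S_{n}.npy",S)
    k=Q[(np.hypot(*(Q[:,:2]-L[0][:2]).T)<.15)&(Q[:,2]>.2)]; np.save(f"H_{n}.npy",k)
np.savez("head.npz",*P); 
def res(x,A):
    c,t=x[:3],np.append(x[3:5],-1*0+0); 
    ax=np.array([-np.cos(x[3])*np.cos(x[4]),np.sin(x[4])*np.cos(x[3]),-np.sin(x[3])])
    v=A-c; return np.linalg.norm(v-np.outer(v@ax,ax),axis=1)-.0195
for A in [P[0],P[1],np.vstack(P)]:
    f=least_squares(lambda x:res(np.array([x[0],x[1],H[0][2],x[2],x[3]]),A),[H[0][0],H[0][1],.5,0],loss="soft_l1",f_scale=.002)
    x=f.x; ax=np.array([-np.cos(x[2])*np.cos(x[3]),np.sin(x[3])*np.cos(x[2]),-np.sin(x[2])])
    print("cyl",x[:2],H[0][2],"tilt",np.degrees(x[2]),"az",np.degrees(x[3]),ax,"rms",np.sqrt(np.mean(f.fun**2)))
    c=np.array([x[0],x[1],H[0][2]]); t=(A-c)@ax; print("extent",np.percentile(t,[0,1,5,95,99,100]), "lens t",(L[0]-c)@ax, "off", np.linalg.norm(L[0]-c-((L[0]-c)@ax)*ax))
E
```

```text
lens (array([0.661 , 0.2658, 0.3077]), np.float64(0.004849717668909758)) head (array([0.7081, 0.2873, 0.337 ]), np.float64(0.0030388305129452255))
len 0.059459566898967614 axis [-0.7913 -0.3623 -0.4925]
(array([ 0.6666, -0.0806,  0.0252]), np.float64(0.01253809875275139))
(array([ 0.7015, -0.0829,  0.0557]), np.float64(0.0062848566063243285))
(array([ 0.6794, -0.0804,  0.0647]), np.float64(0.001242066373799596))
(array([ 0.6272, -0.0939, -0.005 ]), np.float64(0.0019596021129161152))
(array([0.7209, 0.2615, 0.007 ]), np.float64(0.009566403075357726))
[ 0.6253 -0.0929  0.    ] [ 0.6255 -0.097   0.    ]
top 489 [0.6567 0.2584 0.3122] [0.7558 0.3139 0.3654]
disc (0.6233142018318176, -0.09685095399618149) 0.09831533581018448 0.0247528948881723
spoolpts 4038 [ 0.699  -0.0833  0.664 ] 0.7561092745694327Traceback (most recent call last):
  File "<stdin>", line 16, in <module>
IndexError: list index out of range
```

```bash
python3 - <<'E'
from h import *
from scipy.optimize import least_squares
np.set_printoptions(precision=4,suppress=True)
for n in ["top","scene"]:
    M,f=cam(n); print(n,"campos",-M["R"].T@M["t"],f)
L=np.array([.661,.2658,.3077]);H=np.array([.7081,.2873,.337])
P=[]
for n in ["top","scene"]:
    d=np.load(f"{n}_d.npy")
    Q=pts(n,d,np.ones_like(d,bool))
    # height map of stuff >0.1
    k=Q[(Q[:,2]>.1)&(Q[:,0]>.3)&(Q[:,0]<.95)&(abs(Q[:,1])<.5)]
    print(n,"heights: rows x .3-.95 step .05, cols y .4..-.5")
    hm=np.zeros((13,18));
    for p in k:
        i=int((p[0]-.3)/.05);j=int((.45-p[1])/.05)
        if 0<=i<13 and 0<=j<18: hm[i,j]=max(hm[i,j],p[2])
    for i in range(13): print(f"{.3+.05*i:.2f}"," ".join(f"{v:4.2f}" for v in hm[i]))
    o=[]
    for _ in range(3):
        o=r.cut_out(n,"camera_head")
        if o and o[0]["score"]>.4: break
        p,d=r.capture(n)
    if not o: print("no head");continue
    m=cv2.erode(o[0]["mask"].astype(np.uint8),np.ones((3,3)))>0
    Q=pts(n,d,m); Q=Q[(Q[:,2]>.2)&(np.linalg.norm(Q-H,axis=1)<.12)]; P.append(Q); print(n,len(Q),Q.min(0),Q.max(0))
np.savez("head.npz",*P)
def axis(x): return np.array([-np.cos(x[2])*np.cos(x[3]),np.sin(x[3])*np.cos(x[2]),-np.sin(x[2])])
for A in P+[np.vstack(P)]:
    A0=A
    for it in range(3):
        def res(x):
            v=A-np.array([x[0],x[1],H[2]]); ax=axis(x); return np.linalg.norm(v-np.outer(v@ax,ax),axis=1)-.0195
        f=least_squares(res,[H[0],H[1],.5,0],loss="soft_l1",f_scale=.002)
        c=np.array([f.x[0],f.x[1],H[2]]); A=A[np.abs(f.fun)<.006]
    x=f.x; ax=axis(x)
    print("cyl",c,"tilt",np.degrees(x[2]),"az",np.degrees(x[3]),ax,"rms",np.sqrt(np.mean(f.fun**2)),len(A))
    t=(A0-c)@ax; print("extent",np.percentile(t,[0,1,5,50,95,99,100]), "lens t",(L-c)@ax, "off", np.linalg.norm(L-c-((L-c)@ax)*ax))
E
```

```text
top campos [0.3676 0.0464 1.2482] 367.139946141002
scene campos [ 0.1244 -0.6004  0.9117] 386.08548174168016
top heights: rows x .3-.95 step .05, cols y .4..-.5
0.30 0.00 0.00 0.24 0.25 0.24 0.24 0.24 0.24 0.23 0.23 0.22 0.00 0.00 0.00 0.00 0.00 0.00 0.00
0.35 0.00 0.00 0.24 0.25 0.26 0.24 0.27 0.27 0.26 0.25 0.22 0.00 0.00 0.00 0.00 0.00 0.00 0.00
0.40 0.00 0.00 0.24 0.25 0.26 0.24 0.27 0.27 0.28 0.24 0.22 0.00 0.00 0.00 0.00 0.00 0.00 0.00
0.45 0.00 0.00 0.24 0.25 0.24 0.24 0.24 0.24 0.23 0.23 0.22 0.00 0.00 0.00 0.00 0.78 0.60 0.60
0.50 0.00 0.00 0.00 0.00 0.00 0.00 0.00 0.00 0.00 0.00 0.00 0.00 0.00 0.00 0.00 0.77 0.66 0.65
0.55 0.00 0.00 0.00 0.00 0.00 0.00 0.00 0.00 0.00 0.00 0.00 0.00 0.00 0.00 0.00 0.77 0.67 0.65
0.60 0.00 0.00 0.00 0.00 0.00 0.00 0.00 0.00 0.00 0.00 0.00 0.00 0.00 0.00 0.00 0.77 0.68 0.67
0.65 0.00 0.79 0.71 0.71 0.71 0.71 0.76 0.76 0.76 0.76 0.76 0.76 0.75 0.00 0.00 0.79 0.67 0.68
0.70 0.61 0.80 0.76 0.75 0.76 0.74 0.76 0.76 0.76 0.76 0.76 0.76 0.76 0.00 0.00 0.79 0.67 0.68
0.75 0.71 0.74 0.75 0.75 0.75 0.74 0.71 0.58 0.58 0.59 0.59 0.58 0.72 0.72 0.68 0.73
[... 1731 characters left out ...]
3080176475714 az -23.393504133077343 [-0.8204 -0.3549 -0.4482] rms 0.0018801450300851266 470
extent [-0.0339 -0.0295 -0.0211  0.0281  0.0732  0.0776  0.0791] lens t 0.08347476147067566 off 0.010383625958284763
cyl [0.6794 0.2631 0.337 ] tilt 31.691869965717416 az -30.35144274319717 [-0.7343 -0.43   -0.5254] rms 0.004185399054841597 241
extent [-0.0752 -0.073  -0.0657 -0.0174  0.0232  0.025   0.0269] lens t 0.027716481485199857 off 0.020862737752585965
cyl [0.7318 0.3027 0.337 ] tilt 26.73020916639003 az -22.558486231834724 [-0.8248 -0.3426 -0.4498] rms 0.0022687242235329623 739
extent [-0.0331 -0.0264 -0.0168  0.0329  0.0777  0.0809  0.0829] lens t 0.0842198427922294 off 0.011859466676626042
```

```bash
cat >> h.py <<'E'
def pose():
    s=r.get_state(); return s["tcp_pos"],Ro.from_euler("xyz",s["eef_rot"],degrees=True).as_matrix(),s
def step(target=None,Rt=None):
    """print rotation (rows at 1.0) and shift in tool shares"""
    p,R,s=pose()
    if Rt is not None:
        w=Ro.from_matrix(R.T@Rt).as_rotvec(); print("turn shares total",np.round(w/.08,2))
        R=Rt if target is not None else R
    if target is not None:
        print("shift shares total (in final tool axes)",np.round(R.T@(np.asarray(target)-p)/.02,2))
def down(yaw):
    """tool x down, tool z along world azimuth yaw (deg)"""
    a=np.radians(yaw); x=np.array([0,0,-1.]); z=np.array([np.cos(a),np.sin(a),0]); return np.stack([x,np.cross(z,x),z],1)
E
python3 - <<'E'
from h import *
np.set_printoptions(precision=3,suppress=True)
p,R,s=pose(); print(R); M=r.camera_model("wrist"); print("cam in tool",R.T@(-M["R"].T@M["t"]-p), "cam axes in tool\n",(M["R"]@R))
step([.42,.30,.42]); 
for a in (15,195): print(a); step([.42,.3,.42],down(a))
E
```

```text
[[-0.    -0.256 -0.967]
 [ 0.    -0.967  0.256]
 [-1.    -0.     0.   ]]
cam in tool [-0.185  0.    -0.083] cam axes in tool
 [[ 0.     1.    -0.   ]
 [-0.304  0.     0.953]
 [ 0.953  0.     0.304]]
shift shares total (in final tool axes) [-11.02  13.87 -16.46]
15
turn shares total [32.76  0.   -0.  ]
shift shares total (in final tool axes) [-11.02 -20.23   7.38]
195
turn shares total [-6.51  0.    0.  ]
shift shares total (in final tool axes) [-11.02  20.23  -7.38]
```

Call:
arm_command([
  {"dx":-1,"dy":0.82,"dz":-0.97},
  {"dx":-1,"dy":0.82,"dz":-0.97},
  {"dx":-1,"dy":0.82,"dz":-0.97},
  {"dx":-1,"dy":0.82,"dz":-0.97},
  {"dx":-1,"dy":0.82,"dz":-0.97},
  {"dx":-1,"dy":0.82,"dz":-0.97},
  {"dx":-1,"dy":0.82,"dz":-0.97},
  {"dx":-1,"dy":0.82,"dz":-0.97},
  {"dx":-1,"dy":0.82,"dz":-0.97},
  {"dx":-1,"dy":0.82,"dz":-0.97},
  {"dx":-1,"dy":0.82,"dz":-0.97},
  {"dy":0.82,"dz":-0.97},
  {"dy":0.82,"dz":-0.97},
  {"dy":0.82,"dz":-0.97},
  {"dy":0.82,"dz":-0.97},
  {"dy":0.82,"dz":-0.97},
  {"dy":0.82,"dz":-0.97},
], fingers=-0.3, force=15)

```text
schema error: expected keys dx, dy, dz, wx, wy, wz
```

```bash
python3 - <<'E'
from h import *
np.set_printoptions(precision=3,suppress=True)
p,R,s=pose(); print(s["time_s"],p,s["joints"],s["gripper_width"],s["contact_force"]); step(p,down(15)); step([.50,-.08,.36])
E
```

```text
2.0 [0.173 0.653 0.2  ] [ 91.679  20.547   0.683  -0.002 -70.134 -16.507] 0.08782438424641854 [1.063 0.085 0.673]
turn shares total [32.76  0.   -0.  ]
shift shares total (in final tool axes) [0. 0. 0.]
shift shares total (in final tool axes) [ -8.02  31.22 -25.19]
```

Call:
arm_command([
  {"dx":-1,"dy":0.82,"dz":-0.97,"wx":0,"wy":0,"wz":0},
  {"dx":-1,"dy":0.82,"dz":-0.97,"wx":0,"wy":0,"wz":0},
  {"dx":-1,"dy":0.82,"dz":-0.97,"wx":0,"wy":0,"wz":0},
  {"dx":-1,"dy":0.82,"dz":-0.97,"wx":0,"wy":0,"wz":0},
  {"dx":-1,"dy":0.82,"dz":-0.97,"wx":0,"wy":0,"wz":0},
  {"dx":-1,"dy":0.82,"dz":-0.97,"wx":0,"wy":0,"wz":0},
  {"dx":-1,"dy":0.82,"dz":-0.97,"wx":0,"wy":0,"wz":0},
  {"dx":-1,"dy":0.82,"dz":-0.97,"wx":0,"wy":0,"wz":0},
  {"dx":-1,"dy":0.82,"dz":-0.97,"wx":0,"wy":0,"wz":0},
  {"dx":-1,"dy":0.82,"dz":-0.97,"wx":0,"wy":0,"wz":0},
  {"dx":-1,"dy":0.82,"dz":-0.97,"wx":0,"wy":0,"wz":0},
  {"dx":0,"dy":0.82,"dz":-0.97,"wx":0,"wy":0,"wz":0},
  {"dx":0,"dy":0.82,"dz":-0.97,"wx":0,"wy":0,"wz":0},
  {"dx":0,"dy":0.82,"dz":-0.97,"wx":0,"wy":0,"wz":0},
  {"dx":0,"dy":0.82,"dz":-0.97,"wx":0,"wy":0,"wz":0},
  {"dx":0,"dy":0.82,"dz":-0.97,"wx":0,"wy":0,"wz":0},
  {"dx":0,"dy":0.82,"dz":-0.97,"wx":0,"wy":0,"wz":0},
], fingers=-0.3, force=15)

```text
time_s: 3.42
tcp_pos: [0.428, 0.2842, 0.4333]
eef_rot: [-154.2, 89.6, 11.4]
contact_force: [0.4, -1.0, -0.6]
gripper_width: 0.057
```

```bash
python3 - <<'E'
from h import *
np.set_printoptions(precision=3,suppress=True)
p,R,s=pose(); print(s["time_s"],p,s["joints"],s["gripper_width"],s["contact_force"]); step(p,down(15)); step([.48,-.08,.38])
E
```

```text
3.4167 [0.428 0.284 0.433] [ 55.725   1.138   5.727   0.261 -94.323  19.854] 0.057042353214783265 [ 0.384 -1.005 -0.577]
turn shares total [32.85  0.02  0.11]
shift shares total (in final tool axes) [0. 0. 0.]
shift shares total (in final tool axes) [ 2.66 16.99 -7.04]
```

Call:
arm_command([
  {"dx":0.16,"dy":1,"dz":-0.41,"wx":0,"wy":0,"wz":0},
  {"dx":0.16,"dy":1,"dz":-0.41,"wx":0,"wy":0,"wz":0},
  {"dx":0.16,"dy":1,"dz":-0.41,"wx":0,"wy":0,"wz":0},
  {"dx":0.16,"dy":1,"dz":-0.41,"wx":0,"wy":0,"wz":0},
  {"dx":0.16,"dy":1,"dz":-0.41,"wx":0,"wy":0,"wz":0},
  {"dx":0.16,"dy":1,"dz":-0.41,"wx":0,"wy":0,"wz":0},
  {"dx":0.16,"dy":1,"dz":-0.41,"wx":0,"wy":0,"wz":0},
  {"dx":0.16,"dy":1,"dz":-0.41,"wx":0,"wy":0,"wz":0},
  {"dx":0.16,"dy":1,"dz":-0.41,"wx":0,"wy":0,"wz":0},
  {"dx":0.16,"dy":1,"dz":-0.41,"wx":0,"wy":0,"wz":0},
  {"dx":0.16,"dy":1,"dz":-0.41,"wx":0,"wy":0,"wz":0},
  {"dx":0.16,"dy":1,"dz":-0.41,"wx":0,"wy":0,"wz":0},
  {"dx":0.16,"dy":1,"dz":-0.41,"wx":0,"wy":0,"wz":0},
  {"dx":0.16,"dy":1,"dz":-0.41,"wx":0,"wy":0,"wz":0},
  {"dx":0.16,"dy":1,"dz":-0.41,"wx":0,"wy":0,"wz":0},
  {"dx":0.16,"dy":1,"dz":-0.41,"wx":0,"wy":0,"wz":0},
  {"dx":0.16,"dy":1,"dz":-0.41,"wx":0,"wy":0,"wz":0},
])

```text
time_s: 4.83
tcp_pos: [0.4788, -0.0996, 0.3796]
eef_rot: [-144.4, 89.1, 21.1]
contact_force: [1.5, 0.5, 0.9]
gripper_width: 0.057
```

Call:
arm_command([
  {"dx":0,"dy":0,"dz":0,"wx":1,"wy":0,"wz":0},
  {"dx":0,"dy":0,"dz":0,"wx":1,"wy":0,"wz":0},
  {"dx":0,"dy":0,"dz":0,"wx":1,"wy":0,"wz":0},
  {"dx":0,"dy":0,"dz":0,"wx":1,"wy":0,"wz":0},
  {"dx":0,"dy":0,"dz":0,"wx":1,"wy":0,"wz":0},
  {"dx":0,"dy":0,"dz":0,"wx":1,"wy":0,"wz":0},
  {"dx":0,"dy":0,"dz":0,"wx":1,"wy":0,"wz":0},
  {"dx":0,"dy":0,"dz":0,"wx":1,"wy":0,"wz":0},
  {"dx":0,"dy":0,"dz":0,"wx":1,"wy":0,"wz":0},
  {"dx":0,"dy":0,"dz":0,"wx":1,"wy":0,"wz":0},
  {"dx":0,"dy":0,"dz":0,"wx":1,"wy":0,"wz":0},
  {"dx":0,"dy":0,"dz":0,"wx":1,"wy":0,"wz":0},
  {"dx":0,"dy":0,"dz":0,"wx":1,"wy":0,"wz":0},
  {"dx":0,"dy":0,"dz":0,"wx":1,"wy":0,"wz":0},
  {"dx":0,"dy":0,"dz":0,"wx":1,"wy":0,"wz":0},
  {"dx":0,"dy":0,"dz":0,"wx":1,"wy":0,"wz":0},
  {"dx":0,"dy":0,"dz":0,"wx":1,"wy":0,"wz":0},
  {"dx":0,"dy":0,"dz":0,"wx":1,"wy":0,"wz":0},
  {"dx":0,"dy":0,"dz":0,"wx":1,"wy":0,"wz":0},
  {"dx":0,"dy":0,"dz":0,"wx":1,"wy":0,"wz":0},
])

```text
time_s: 6.5
tcp_pos: [0.4764, -0.1053, 0.3809]
eef_rot: [-50.2, 88.9, 18.8]
contact_force: [0.5, 0.8, 0.2]
gripper_width: 0.0576
```

```bash
python3 - <<'E'
from h import *
np.set_printoptions(precision=3,suppress=True)
p,R,s=pose(); print(s["time_s"],p,s["joints"],s["gripper_width"],s["contact_force"]); step(p,down(15)); step([.57,-.10,.25],down(15))
E
```

```text
6.5 [ 0.476 -0.105  0.381] [ 10.542  -2.117  -3.803  -0.164 -87.19  -31.481] 0.05756631057698805 [0.513 0.8   0.215]
turn shares total [11.79  0.24  0.1 ]
shift shares total (in final tool axes) [0. 0. 0.]
turn shares total [11.79  0.24  0.1 ]
shift shares total (in final tool axes) [ 6.55 -0.96  4.59]
```

Call:
arm_command([
  {"dx":0.2,"dy":0,"dz":0,"wx":1,"wy":0.02,"wz":0.01},
  {"dx":0.2,"dy":0,"dz":0,"wx":1,"wy":0.02,"wz":0.01},
  {"dx":0.2,"dy":0,"dz":0,"wx":1,"wy":0.02,"wz":0.01},
  {"dx":0.2,"dy":0,"dz":0,"wx":1,"wy":0.02,"wz":0.01},
  {"dx":0.2,"dy":0,"dz":0,"wx":1,"wy":0.02,"wz":0.01},
  {"dx":0.2,"dy":0,"dz":0,"wx":1,"wy":0.02,"wz":0.01},
  {"dx":0.2,"dy":0,"dz":0,"wx":1,"wy":0.02,"wz":0.01},
  {"dx":0.2,"dy":0,"dz":0,"wx":1,"wy":0.02,"wz":0.01},
  {"dx":0.2,"dy":0,"dz":0,"wx":1,"wy":0.02,"wz":0.01},
  {"dx":0.2,"dy":0,"dz":0,"wx":1,"wy":0.02,"wz":0.01},
  {"dx":0.2,"dy":0,"dz":0,"wx":1,"wy":0.02,"wz":0.01},
  {"dx":0.2,"dy":-0.2,"dz":0.6,"wx":0.8,"wy":0,"wz":0},
  {"dx":0.7,"dy":-0.2,"dz":0.8,"wx":0,"wy":0,"wz":0},
  {"dx":0.7,"dy":-0.2,"dz":0.8,"wx":0,"wy":0,"wz":0},
  {"dx":0.7,"dy":-0.2,"dz":0.8,"wx":0,"wy":0,"wz":0},
  {"dx":0.7,"dy":-0.2,"dz":0.8,"wx":0,"wy":0,"wz":0},
  {"dx":0.7,"dy":0,"dz":0.8,"wx":0,"wy":0,"wz":0},
  {"dx":0,"dy":0,"dz":0,"wx":0,"wy":0,"wz":0},
])

```text
time_s: 8.0
tcp_pos: [0.5748, -0.1051, 0.264]
eef_rot: [2.2, 89.3, 14.0]
contact_force: [-0.1, 0.5, -0.7]
gripper_width: 0.0568
```

```bash
python3 - <<'E'
from h import *
np.set_printoptions(precision=3,suppress=True)
p,R,s=pose(); print(s["time_s"],p,s["joints"],s["qd"].max())
m=r.camera_model("wrist"); I,d=r.capture("wrist"); np.save("w1.npy",d); cv2.imwrite("pics/w1.png",I[:,:,::-1])
print({k:np.round(proj("wrist",v)) for k,v in {"mid":[.681,-.081,.0385],"cc":[.6245,-.096,.046]}.items()})
for q in ["spool_middle","spool_end_a"]: 
    for o in r.spot_point("wrist",q)[:3]: print(q,o, atz("wrist",o["centre"],.0385))
for o in r.cut_out("wrist","tipped_spool")[:3]:
    Q=pts("wrist",d,o["mask"],m); print(o["score"],o["bbox"],np.median(Q,0)); np.save("wm.npy",o["mask"])
E
```

```text
8.0 [ 0.575 -0.105  0.264] [  8.75    9.57   -5.799  -0.07  -73.9   -86.945] 0.48802910200637317
{'mid': array([258., 234.]), 'cc': array([256., 196.])}
spool_middle {'centre': [258.7, 234.1], 'score': 0.98} [ 0.682 -0.08   0.038]
spool_end_a {'centre': [259.9, 256.3], 'score': 0.78} [ 0.717 -0.071  0.038]
spool_end_a {'centre': [257.9, 220.2], 'score': 0.62} [ 0.663 -0.085  0.038]
spool_end_a {'centre': [214.6, 201.8], 'score': 0.29} [ 0.648 -0.148  0.038]
0.94 [247.3, 215.5, 23.3, 42.8] [ 0.681 -0.08   0.049]
```

View pics/w1.png

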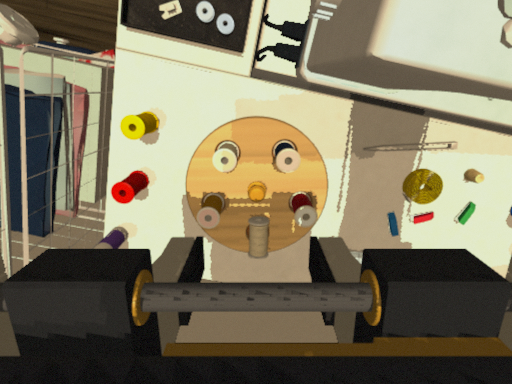

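The wrist picture shows the carousel centred at (257,190), with the only spool lying on it at (258,235). That is the pale one across the empty well. The red (130,187) and yellow (140,125) spools off the disc are look-alikes, and the four on the disc stand upright. I'll confirm in a crop and fit the axis.

```bash
python3 - <<'E'
from h import *
np.set_printoptions(precision=4,suppress=True)
I=cv2.imread("pics/w1.png"); cv2.imwrite("pics/w1c.png",cv2.resize(I[110:270,175:340],None,fx=3.6,fy=3.6))
d=np.load("w1.npy");mk=np.load("wm.npy")
m=cv2.erode(mk.astype(np.uint8),np.ones((2,2)))>0
Q=pts("wrist",d,m); Q=Q[(Q[:,2]>.038)&(Q[:,2]<.06)]
c=Q.mean(0); u,s,v=np.linalg.svd(Q[:,:2]-c[:2]); print(len(Q),c,v[0],np.degrees(np.arctan2(v[0][1],v[0][0]))%180,Q[:,2].max())
t=(Q[:,:2]-c[:2])@v[0]; w=(Q[:,:2]-c[:2])@v[1]; print("len",t.min(),t.max(),np.ptp(w), "mid",c[:2]+v[0]*(t.min()+t.max())/2+v[1]*(w.min()+w.max())/2)
# top ridge
k=Q[Q[:,2]>.049]; u,s,v2=np.linalg.svd(k[:,:2]-k[:,:2].mean(0)); print("ridge",k[:,:2].mean(0),np.degrees(np.arctan2(v2[0][1],v2[0][0]))%180)
# knob / disc centre
Qa=pts("wrist",d,np.ones_like(d,bool)); D=Qa[(abs(Qa[:,2]-.024)<.005)&(np.hypot(Qa[:,0]-.6245,Qa[:,1]+.096)<.12)]
print("disc z",np.median(D[:,2]))
K=Qa[(Qa[:,2]>.040)&(Qa[:,2]<.055)&(np.hypot(Qa[:,0]-.6245,Qa[:,1]+.096)<.02)]; print("knob",K.mean(0),len(K))
E
```

```text
698 [ 0.6835 -0.0793  0.0534] [0.9765 0.2156] 12.452379245223792 0.059592366572527616
len -0.024238025951855112 0.02988518381571247 0.026620451702259205 mid [ 0.6862 -0.0782]
ridge [ 0.6852 -0.0794] 11.795472142142506
disc z 0.028211737225320655
knob [ 0.6225 -0.0952  0.0491] 232
```

View pics/w1c.png

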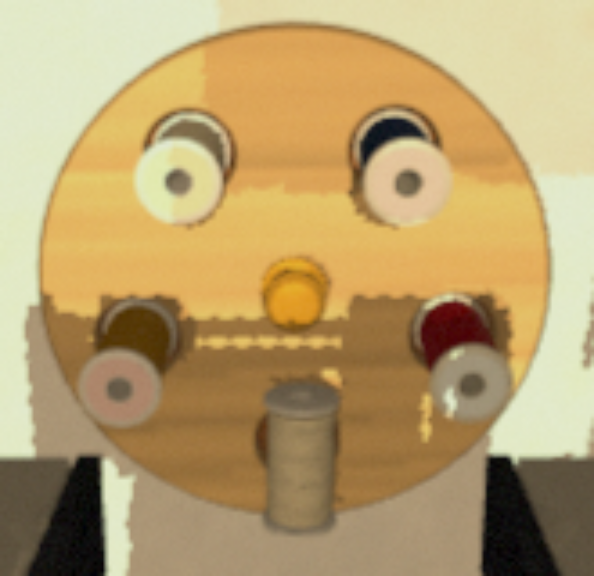

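```bash
python3 - <<'E'
from h import *
np.set_printoptions(precision=4,suppress=True)
print(atz("top",(286.5,159.7),.0385),atz("scene",(318.1,219.5),.0385),atz("wrist",(258.7,234.1),.0385),atz("wrist",(257.9,220.2),.0385))
p,R,s=pose(); print(R)
step([.684,-.0795,.11],down(12))
E
```

```text
[ 0.6869 -0.0835  0.0385] [ 0.696  -0.0641  0.0385] [ 0.684  -0.0796  0.0385] [ 0.6635 -0.0851  0.0385]
[[ 0.0179 -0.2045  0.9787]
 [ 0.0028  0.9789  0.2045]
 [-0.9998 -0.0009  0.0181]]
turn shares total [-0.04  0.23  0.01]
shift shares total (in final tool axes) [7.93 0.14 5.65]
```

Call:
arm_command([
  {"dx":0.9,"dy":0.02,"dz":0.7,"wx":0,"wy":0.2,"wz":0},
  {"dx":0.9,"dy":0.02,"dz":0.7,"wx":0,"wy":0,"wz":0},
  {"dx":0.9,"dy":0.02,"dz":0.7,"wx":0,"wy":0,"wz":0},
  {"dx":0.9,"dy":0.02,"dz":0.7,"wx":0,"wy":0,"wz":0},
  {"dx":0.9,"dy":0.02,"dz":0.7,"wx":0,"wy":0,"wz":0},
  {"dx":0.9,"dy":0.02,"dz":0.7,"wx":0,"wy":0,"wz":0},
  {"dx":0.9,"dy":0.02,"dz":0.7,"wx":0,"wy":0,"wz":0},
  {"dx":0.9,"dy":0.02,"dz":0.7,"wx":0,"wy":0,"wz":0},
  {"dx":0,"dy":0,"dz":0,"wx":0,"wy":0,"wz":0},
])

```text
time_s: 8.95
tcp_pos: [0.6913, -0.0792, 0.1387]
eef_rot: [-9.0, 88.3, 2.9]
contact_force: [-0.3, -0.7, -1.3]
gripper_width: 0.0577
```

```bash
python3 - <<'E'
from h import *
np.set_printoptions(precision=4,suppress=True)
p,R,s=pose(); print(s["time_s"],p,s["joints"],np.abs(s["qd"]).max()); print(R)
m=r.camera_model("wrist"); I,d=r.capture("wrist"); cv2.imwrite("pics/w2.png",I[:,:,::-1])
for q in ["spool_middle","spool_end_a"]: 
    for o in r.spot_point("wrist",q)[:3]: print(q,o, atz("wrist",o["centre"],.0385))
print(proj("wrist",[.684,-.0795,.0385]))
step([.684,-.0795,.0385],down(12))
E
```

```text
8.95 [ 0.6913 -0.0792  0.1387] [  9.5789  23.6827  -2.8311   0.2198 -61.8432 -87.8502] 3.6309463734537744
[[ 0.0288 -0.2049  0.9784]
 [ 0.0014  0.9788  0.205 ]
 [-0.9996 -0.0045  0.0285]]
spool_middle {'centre': [255.7, 178.1], 'score': 0.56} [ 0.6882 -0.0818  0.0385]
spool_middle {'centre': [320.7, 122.2], 'score': 0.36} [ 0.6271 -0.0371  0.0385]
spool_end_a {'centre': [256.0, 146.7], 'score': 0.84} [ 0.6601 -0.0875  0.0385]
spool_end_a {'centre': [258.5, 206.7], 'score': 0.59} [ 0.716  -0.0734  0.0385]
[259.2293 173.7328]
turn shares total [-0.03  0.41  0.07]
shift shares total (in final tool axes) [ 5.24  0.1  -0.36]
```

View pics/w2.png

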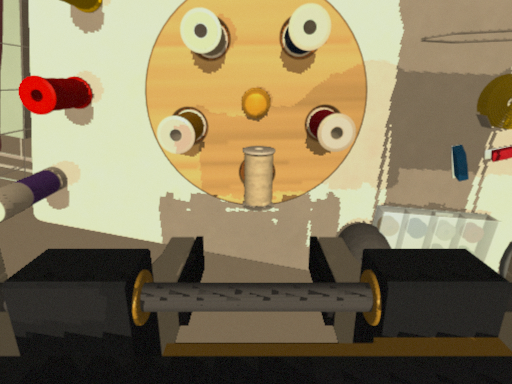

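```bash
python3 - <<'E'
from h import *
np.set_printoptions(precision=4,suppress=True)
p,R,s=pose(); print(p,np.abs(s["qd"]).max(),np.degrees(np.arctan2(R[1,2],R[0,2])))
print("inner top edge",atz("wrist",(258.5,147.5),.053),"outer top edge",atz("wrist",(258.3,208.5),.053))
print("L/R at mid",atz("wrist",(244.5,178),.0385),atz("wrist",(272.5,178),.0385))
step([.687,-.0803,.0385],down(12.5))
E
```

```text
[ 0.6915 -0.08    0.1433] 1.088086215754202 11.848630314270657
inner top edge [ 0.6575 -0.0858  0.053 ] outer top edge [ 0.7121 -0.0744  0.053 ]
L/R at mid [ 0.6908 -0.0919  0.0385] [ 0.6855 -0.0667  0.0385]
turn shares total [-0.14  0.41  0.07]
shift shares total (in final tool axes) [ 5.24  0.03 -0.22]
```

Call:
arm_command([
  {"dx":0.8,"dy":0,"dz":-0.05,"wx":-0.1,"wy":0.4,"wz":0.05},
  {"dx":0.8,"dy":0,"dz":-0.05,"wx":0,"wy":0,"wz":0},
  {"dx":0.8,"dy":0,"dz":-0.05,"wx":0,"wy":0,"wz":0},
  {"dx":0.8,"dy":0,"dz":-0.05,"wx":0,"wy":0,"wz":0},
  {"dx":0.6,"dy":0,"dz":-0.05,"wx":0,"wy":0,"wz":0},
  {"dx":0,"dy":0,"dz":0,"wx":0,"wy":0,"wz":0},
  {"dx":0,"dy":0,"dz":0,"wx":0,"wy":0,"wz":0},
])

```text
time_s: 9.68
tcp_pos: [0.6905, -0.0823, 0.0815]
eef_rot: [-13.6, 88.7, -1.3]
contact_force: [0.4, 0.1, 0.7]
gripper_width: 0.0572
```

```bash
python3 - <<'E'
from h import *
np.set_printoptions(precision=4,suppress=True)
p,R,s=pose(); print(s["time_s"],p,np.abs(s["qd"]).max(),np.degrees(np.arctan2(R[1,2],R[0,2])),s["contact_force"])
print(R)
step([.6855,-.080,.0385],down(12.5))
E
```

```text
9.6833 [ 0.6905 -0.0823  0.0815] 0.7655502946276667 12.347877363779915 [0.3594 0.0986 0.7116]
[[ 0.0221 -0.2137  0.9766]
 [-0.0005  0.9769  0.2138]
 [-0.9998 -0.0052  0.0214]]
turn shares total [-0.03  0.27  0.07]
shift shares total (in final tool axes) [ 2.15  0.17 -0.22]
```

Call:
arm_command([
  {"dx":0.5,"dy":0.1,"dz":-0.1,"wx":0,"wy":0.3,"wz":0.07},
  {"dx":0.5,"dy":0.1,"dz":-0.1,"wx":0,"wy":0.05,"wz":0},
  {"dx":0.5,"dy":0,"dz":-0.05,"wx":0,"wy":0,"wz":0},
  {"dx":0.4,"dy":0,"dz":0,"wx":0,"wy":0,"wz":0},
  {"dx":0.2,"dy":0,"dz":0,"wx":0,"wy":0,"wz":0},
  {"dx":0,"dy":0,"dz":0,"wx":0,"wy":0,"wz":0},
  {"dx":0,"dy":0,"dz":0,"wx":0,"wy":0,"wz":0},
])

```text
time_s: 10.27
tcp_pos: [0.6859, -0.0791, 0.039]
eef_rot: [178.3, 89.7, -169.4]
contact_force: [0.2, 0.1, 0.3]
gripper_width: 0.0571
```

```bash
python3 - <<'E'
from h import *
np.set_printoptions(precision=4,suppress=True)
p,R,s=pose(); print(s["time_s"],p,np.abs(s["qd"]).max(),np.degrees(np.arctan2(R[1,2],R[0,2])),s["contact_force"])
print(R)
step([.6855,-.080,.0385],down(12.5))
I,d=r.capture("wrist"); cv2.imwrite("pics/w3.png",I[:,:,::-1])
E
```

```text
10.2667 [ 0.6859 -0.0791  0.039 ] 0.7343254134661548 12.367924842407788 [0.2277 0.055  0.3024]
[[-0.0047 -0.2142  0.9768]
 [-0.0009  0.9768  0.2142]
 [-1.      0.0001 -0.0048]]
turn shares total [-0.03 -0.06 -0.  ]
shift shares total (in final tool axes) [ 0.02 -0.04 -0.03]
```

View pics/w3.png

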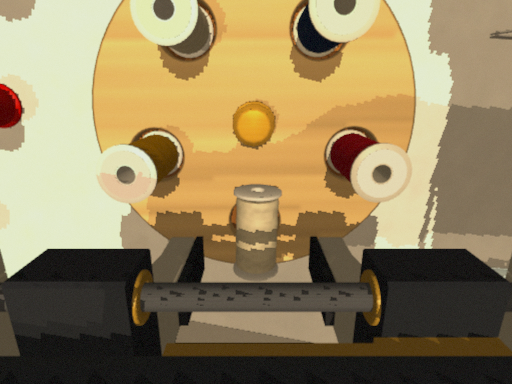

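The wrist picture shows the spool at (257,232), upright between the open fingers, with the standing spools clear. Closing.

Call:
arm_command([
  {"dx":0,"dy":0,"dz":0,"wx":0,"wy":0,"wz":0},
  {"dx":0,"dy":0,"dz":0,"wx":0,"wy":0,"wz":0},
  {"dx":0,"dy":0,"dz":0,"wx":0,"wy":0,"wz":0},
  {"dx":0,"dy":0,"dz":0,"wx":0,"wy":0,"wz":0},
  {"dx":0,"dy":0,"dz":0,"wx":0,"wy":0,"wz":0},
  {"dx":0,"dy":0,"dz":0,"wx":0,"wy":0,"wz":0},
], fingers=1, force=20)

```text
time_s: 10.82
tcp_pos: [0.687, -0.0791, 0.0407]
eef_rot: [-173.4, 89.9, -161.0]
contact_force: [-0.3, 0.1, -0.3]
gripper_width: 0.0226
```

```bash
python3 - <<'E'
from h import *
np.set_printoptions(precision=4,suppress=True)
p,R,s=pose(); print(s["time_s"],p,s["gripper_width"],s["contact_force"])
I,d=r.capture("wrist"); cv2.imwrite("pics/w4.png",I[:,:,::-1])
for q in ["spool_end_a","spool_middle"]:
    for o in r.spot_point("wrist",q)[:2]: print(q,o, atz("wrist",o["centre"],.0385))
print(proj("wrist",p))
E
```

```text
10.8167 [ 0.687  -0.0791  0.0407] 0.022638417278544286 [-0.273   0.1059 -0.2667]
spool_end_a {'centre': [257.2, 189.4], 'score': 0.92} [ 0.6608 -0.0844  0.0385]
spool_end_a {'centre': [257.2, 267.7], 'score': 0.71} [ 0.7129 -0.0729  0.0385]
spool_middle {'centre': [256.0, 226.8], 'score': 0.85} [ 0.6847 -0.0799  0.0385]
[256.3842 231.6952]
```

View pics/w4.png

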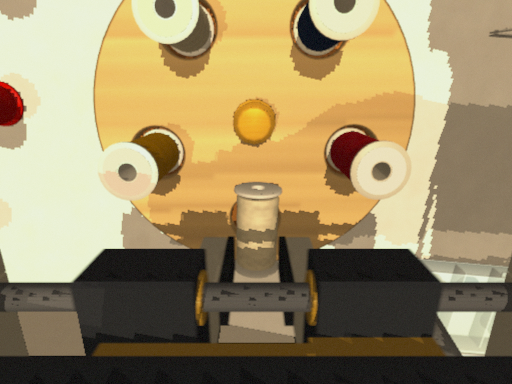

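The fingers are holding the spool's waist at 22.6 mm, between the flanges. The spool is at (257,230), so I'll lift straight up.

Call:
arm_command([
  {"dx":-0.3,"dy":0,"dz":0,"wx":0,"wy":0,"wz":0},
  {"dx":-0.6,"dy":0,"dz":0,"wx":0,"wy":0,"wz":0},
  {"dx":-1,"dy":0,"dz":0,"wx":0,"wy":0,"wz":0},
  {"dx":-1,"dy":0,"dz":0,"wx":0,"wy":0,"wz":0},
  {"dx":-1,"dy":0,"dz":0,"wx":0,"wy":0,"wz":0},
  {"dx":-1,"dy":0,"dz":0,"wx":0,"wy":0,"wz":0},
  {"dx":-1,"dy":0,"dz":0,"wx":0,"wy":0,"wz":0},
  {"dx":-1,"dy":0,"dz":0,"wx":0,"wy":0,"wz":0},
  {"dx":-1,"dy":0,"dz":-0.5,"wx":0,"wy":0,"wz":0},
  {"dx":0,"dy":0,"dz":0,"wx":0,"wy":0,"wz":0},
])

```text
time_s: 11.8
tcp_pos: [0.6769, -0.082, 0.2145]
eef_rot: [-120.7, 89.9, -108.3]
contact_force: [0.6, -0.1, 0.7]
gripper_width: 0.0004
```

```bash
python3 - <<'E'
from h import *
np.set_printoptions(precision=4,suppress=True)
p,R,s=pose(); print(s["time_s"],p,s["gripper_width"],s["contact_force"],s["joints"])
I,d=r.capture("wrist"); cv2.imwrite("pics/w5.png",I[:,:,::-1])
step([.54,.06,.34]); step(p,down(23))
E
```

```text
11.8 [ 0.6769 -0.082   0.2145] 0.00044658843952285896 [ 0.6237 -0.1329  0.7413] [  9.5013  20.7586   2.8757   0.1281 -72.1815 -87.1402]
shift shares total (in final tool axes) [-6.36  8.38 -5.18]
turn shares total [-2.31 -0.03  0.02]
shift shares total (in final tool axes) [-0.08 -0.01 -0.01]
```

View pics/w5.png

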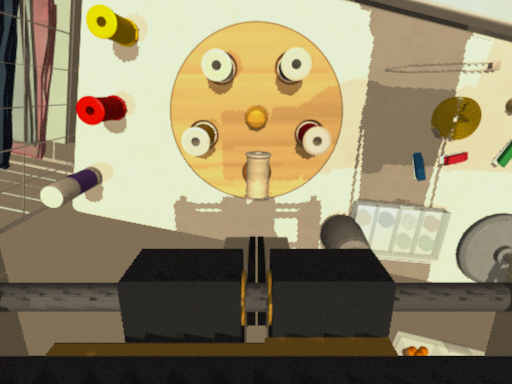

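The gripper closed empty. The fingers were probably still moving at 22.6 mm when I lifted. The picture shows the spool still lying in the same place at (258,175) and the standing spools undisturbed, so I re-measure and regrasp.

```bash
python3 - <<'E'
from h import *
np.set_printoptions(precision=4,suppress=True)
I=cv2.imread("pics/w5.png"); cv2.imwrite("pics/w5c.png",cv2.resize(I[135:215,210:310],None,fx=7,fy=7,interpolation=cv2.INTER_CUBIC))
J=cv2.imread("pics/w4.png"); cv2.imwrite("pics/w4c.png",cv2.resize(J[170:300,190:320],None,fx=4.5,fy=4.5,interpolation=cv2.INTER_CUBIC))
for q in ["spool_middle","spool_end_a"]:
    for o in r.spot_point("wrist",q)[:2]: print(q,o, atz("wrist",o["centre"],.0385))
E
```

```text
spool_middle {'centre': [256.9, 175.4], 'score': 0.57} [ 0.6836 -0.0794  0.0385]
spool_end_a {'centre': [257.9, 200.5], 'score': 0.69} [ 0.711  -0.0718  0.0385]
spool_end_a {'centre': [255.4, 152.0], 'score': 0.62} [ 0.6565 -0.0867  0.0385]
```

View pics/w5c.png

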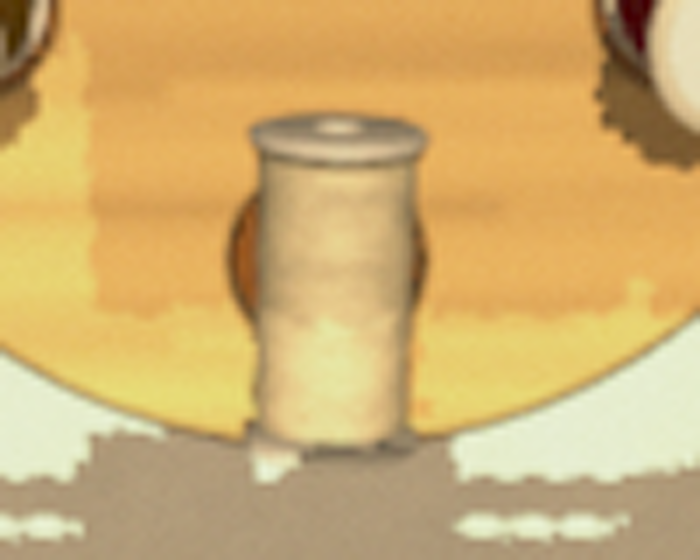

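View pics/w4c.png

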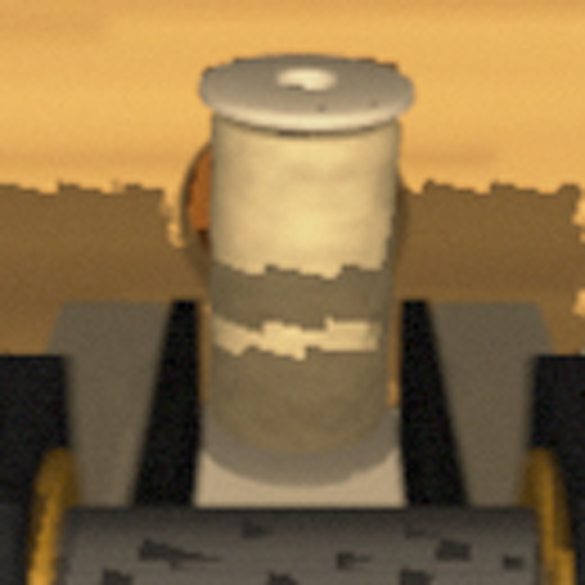

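```bash
python3 - <<'E'
from h import *
np.set_printoptions(precision=1,suppress=True)
p,R,s=pose()
for x in (.011,0,-.008,-.02):
    print(x,[proj("wrist",p+R@np.array([x,y,z])) for y in (-.0113,.0113) for z in (-.0095,.0095)])
E
```

```text
0.011 [array([238.9, 210.9]), array([239.3, 237.8]), array([273.9, 210.9]), array([273.5, 237.8])]
0 [array([237.9, 217.3]), array([238.5, 245.3]), array([274.9, 217.3]), array([274.3, 245.3])]
-0.008 [array([237.2, 222.3]), array([237.8, 251.3]), array([275.6, 222.3]), array([275. , 251.3])]
-0.02 [array([236. , 230.7]), array([236.6, 261.2]), array([276.8, 230.7]), array([276.2, 261.3])]
```

```bash
python3 - <<'E'
from h import *
np.set_printoptions(precision=4,suppress=True)
p,R,s=pose(); M,f=cam("wrist"); d=np.load("w1.npy")
def tool(u,v,z): return R.T@(M["R"].T@(np.array([(u-M["cx"])/f*z,(v-M["cy"])/f*z,z])-M["t"])-p)
for u in (176,183,190,194,198,316,320,326):
    for v in (235,239,243,250,262,275):
        z=d[v,u]; 
        if 0<z<.3: print(u,v,z,tool(u,v,z))
E
```

```text
176 239 0.1670236 [-0.0326 -0.0414 -0.0105]
176 243 0.16247746 [-0.0374 -0.0403 -0.0106]
176 250 0.15510441 [-0.0451 -0.0385 -0.0107]
176 262 0.14335465 [-0.0573 -0.0356 -0.0111]
176 275 0.13381022 [-0.0674 -0.0332 -0.0109]
183 239 0.16605255 [-0.0335 -0.0376 -0.0109]
183 243 0.16236721 [-0.0375 -0.0368 -0.0106]
183 250 0.15375102 [-0.0463 -0.0348 -0.0113]
183 262 0.15340215 [-0.0484 -0.0348 -0.0061]
183 275 0.13688412 [-0.0647 -0.031  -0.0092]
190 239 0.16596796 [-0.0336 -0.034  -0.011 ]
190 243 0.16218819 [-0.0377 -0.0332 -0.0107]
190 250 0.15660952 [-0.0437 -0.0321 -0.01  ]
190 262 0.14725101 [-0.0538 -0.0302 -0.0092]
190 275 0.13789845 [-0.0638 -0.0283 -0.0086]
194 239 0.1660543 [-0.0335 -0.032  -0.0109]
194 243 0.16496189 [-0.0351 -0.0318 -0.0095]
194 250 0.15767978 [-0.0428 -0.0304 -0.0095]
194 262 0.14804772 [-0.0531 -0.0285 -0.0088]
194 275 0.14691761 [-0.0559 -0.0283 -0.0037]
198 243 0.16573437 [-0.0344 -0.0299 -0.0091]
198 250 0.15885843 [-0.0417 -0.0286 -0.0089]
198 262 0.15840743 [-0.0439 -0.0286 -0.0036]
198 275 0.15884025 [-0.0455 -0.0286  0.0027]
316 239 0.17043808 [-0.0295  0.0313 -0.009 ]
316 243 0.16413446 [-0.0358  0.0302 -0.0099]
316 250 0.1577625 [-0.0427  0.029  -0.0095]
316 262 0.15579961 [-0.0462  0.0286 -0.0049]
316 275 0.15517749 [-0.0487  0.0285  0.0007]
320 239 0.16683047 [-0.0328  0.0327 -0.0106]
320 243 0.16562492 [-0.0345  0.0325 -0.0092]
320 250 0.1586953 [-0.0418  0.0311 -0.009 ]
320 262 0.14811668 [-0.053   0.0291 -0.0088]
320 275 0.14485113 [-0.0577  0.0284 -0.0049]
326 239 0.16701946 [-0.0326  0.0359 -0.0105]
326 243 0.16222295 [-0.0376  0.0348 -0.0107]
326 250 0.15456288 [-0.0455  0.0332 -0.011 ]
326 262 0.14746824 [-0.0536  0.0317 -0.0091]
326 275 0.13686208 [-0.0647  0.0294 -0.0092]
```

```bash
python3 - <<'E'
from h import *
np.set_printoptions(precision=4,suppress=True)
print(r.tcp_to_tips,[a for a in dir(r) if a[0]!='_'])
p,R,s=pose(); print(s["time_s"],p)
m=r.camera_model("wrist");I,d=r.capture("wrist"); f=cam("wrist")[1]
def tool(u,v,z): return R.T@(m["R"].T@(np.array([(u-m["cx"])/f*z,(v-m["cy"])/f*z,z])-m["t"])-p)
for u in (232,240,248,265,275,283):
  for v in range(232,246,2):
    if 0<d[v,u]<.3: print(u,v,d[v,u],tool(u,v,d[v,u])); break
I,d=r.capture("scene"); cv2.imwrite("pics/s2.png",I[:,:,::-1]); uv=proj("scene",p); print(uv, proj("scene",p-[0,0,.011]), proj("scene",p+[0,0,.031]))
u,v=int(uv[0]),int(uv[1]); c=I[max(0,v-70):v+60,u-70:u+70,::-1].copy(); cv2.imwrite("pics/s2c.png",cv2.resize(c,None,fx=4.2,fy=4.2,interpolation=cv2.INTER_CUBIC)); print(u-70,max(0,v-70))
Q=pts("scene",d,np.ones_like(d,bool)); k=Q[(np.hypot(Q[:,0]-p[0],Q[:,1]-p[1])<.05)&(Q[:,2]>.12)&(Q[:,2]<.5)]; print("scene min z of gripper",np.sort(k[:,2])[:15])
E
```

```text
0.011 ['Unreachable', 'camera_model', 'capture', 'close_job', 'cut_out', 'get_state', 'spot_point', 'tcp_to_tips']
11.95 [ 0.6757 -0.0814  0.2089]
232 238 0.16738991 [-0.0321 -0.0126 -0.0108]
240 238 0.16765647 [-0.0319 -0.0085 -0.0107]
248 238 0.16763766 [-0.0319 -0.0044 -0.0107]
265 238 0.16725047 [-0.0322  0.0044 -0.0109]
275 238 0.16740465 [-0.0321  0.0096 -0.0108]
283 238 0.1672904 [-0.0322  0.0137 -0.0109]
[321.9231 184.0719] [321.5604 187.0782] [322.9752 175.3521]
251 114
scene min z of gripper [0.2369 0.237  0.2371 0.2377 0.238  0.2387 0.2387 0.2391 0.2391 0.2391
 0.2406 0.2407 0.2409 0.241  0.2412]
```

View pics/s2c.png

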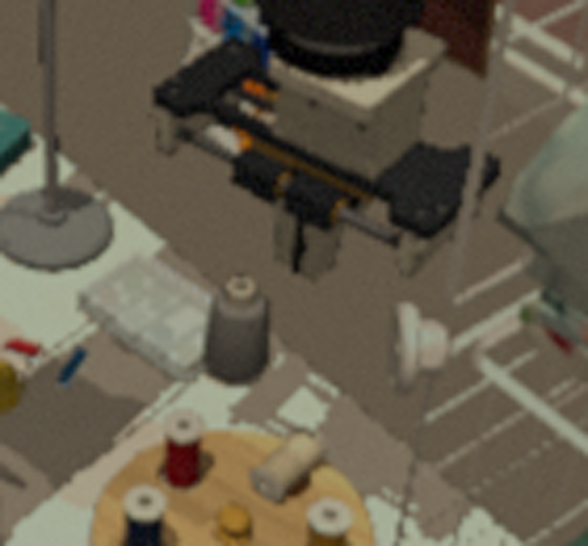

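```bash
python3 - <<'E'
from h import *
np.set_printoptions(precision=3,suppress=True)
p,R,s=pose(); print(s["time_s"],p,s["gripper_width"])
for n in ["wrist","scene"]:
    m=r.camera_model(n);I,d=r.capture(n)
    Q=(pts(n,d,np.ones_like(d,bool),m)-p)@R
    print(n)
    for a in np.arange(-.15,-.02,.01):
        k=Q[(Q[:,0]>=a)&(Q[:,0]<a+.01)&(abs(Q[:,1])<.15)&(abs(Q[:,2])<.1)]
        if len(k)>3: print(round(a,3),len(k),"y",np.percentile(k[:,1],[1,99]),"z",np.percentile(k[:,2],[1,50,99]))
E
```

```text
12.05 [ 0.675 -0.081  0.207] 0.000704768364762643
wrist
-0.14 5252 y [-0.053  0.053] z [-0.027 -0.026 -0.024]
-0.13 11598 y [-0.056  0.055] z [-0.026 -0.025 -0.022]
-0.12 21373 y [-0.062  0.06 ] z [-0.039 -0.03  -0.022]
-0.11 10097 y [-0.08  0.08] z [-0.039 -0.032 -0.005]
-0.1 2811 y [-0.081  0.081] z [-0.039 -0.012  0.004]
-0.09 55 y [-0.004  0.004] z [-0.003  0.002  0.007]
-0.08 270 y [-0.004  0.004] z [-0.01   0.006  0.011]
-0.07 272 y [-0.005  0.005] z [-0.011 -0.009 -0.009]
-0.06 201 y [-0.006  0.006] z [-0.011 -0.009 -0.009]
-0.05 443 y [-0.015  0.015] z [-0.011 -0.01  -0.005]
-0.04 472 y [-0.016  0.016] z [-0.011 -0.011 -0.009]
-0.03 26 y [-0.003  0.003] z [-0.01  -0.009 -0.009]
scene
-0.15 173 y [-0.101  0.124] z [-0.026 -0.02   0.097]
-0.14 824 y [-0.096  0.096] z [-0.039 -0.01   0.094]
-0.13 207 y [-0.096  0.093] z [-0.04  -0.024  0.032]
-0.12 279 y [-0.094  0.117] z [-0.039 -0.029  0.098]
-0.11 273 y [-0.088  0.121] z [-0.04  -0.03   0.099]
-0.1 105 y [-0.088  0.127] z [-0.039 -0.024  0.1  ]
-0.09 10 y [-0.033  0.126] z [0.    0.096 0.099]
-0.08 13 y [-0.021  0.108] z [-0.011 -0.01   0.098]
-0.07 45 y [-0.02   0.065] z [-0.011 -0.009  0.057]
-0.06 43 y [-0.018  0.106] z [-0.011 -0.009  0.097]
-0.05 49 y [-0.016  0.061] z [-0.012 -0.008  0.054]
-0.04 44 y [-0.015  0.117] z [-0.012 -0.008  0.099]
-0.03 6 y [-0.014  0.013] z [-0.008 -0.007 -0.002]
```

Both the wrist and the scene depth put the real fingertips about 31 mm behind the reported TCP, not 11 mm ahead of it. The body is shifted by the same 42 mm, so the first close happened above the spool. From here I use an effective TCP 42 mm behind the reported one.

```bash
cat >> h.py <<'E'
OFF=np.array([-.042,0,0])
def estep(target=None,Rt=None):
    p,R,s=pose()
    if Rt is None: Rt=R
    w=Ro.from_matrix(R.T@Rt).as_rotvec(); print("turn shares",np.round(w/.08,2))
    if target is not None:
        pt=np.asarray(target)-Rt@OFF
        print("E now",np.round(p+R@OFF,4),"shift shares: now-axes",np.round(R.T@(pt-p)/.02,2),"final-axes",np.round(Rt.T@(pt-p)/.02,2))
E
python3 - <<'E'
from h import *
estep([.6845,-.0796,.09],down(12.5))
E
```

```text
turn shares [-0.03 -0.13 -0.  ]
E now [ 0.6756 -0.0814  0.2485] shift shares: now-axes [ 7.92 -0.01  0.56] final-axes [ 7.93 -0.01  0.47]
```

Call:
arm_command([
  {"dx":1,"dy":0,"dz":0.1,"wx":0,"wy":-0.1,"wz":0},
  {"dx":1,"dy":0,"dz":0.1,"wx":0,"wy":0,"wz":0},
  {"dx":1,"dy":0,"dz":0.1,"wx":0,"wy":0,"wz":0},
  {"dx":1,"dy":0,"dz":0.1,"wx":0,"wy":0,"wz":0},
  {"dx":1,"dy":0,"dz":0.05,"wx":0,"wy":0,"wz":0},
  {"dx":1,"dy":0,"dz":0,"wx":0,"wy":0,"wz":0},
  {"dx":1,"dy":0,"dz":0,"wx":0,"wy":0,"wz":0},
  {"dx":0.9,"dy":0,"dz":0,"wx":0,"wy":0,"wz":0},
  {"dx":0,"dy":0,"dz":0,"wx":0,"wy":0,"wz":0},
  {"dx":0,"dy":0,"dz":0,"wx":0,"wy":0,"wz":0},
], fingers=-0.3, force=20)

```text
time_s: 12.98
tcp_pos: [0.6813, -0.0804, 0.035]
eef_rot: [-179.1, 89.2, -166.7]
contact_force: [1.0, -0.9, 1.5]
gripper_width: 0.0559
```

```bash
python3 - <<'E'
from h import *
np.set_printoptions(precision=4,suppress=True)
p,R,s=pose(); print(s["time_s"],np.abs(s["qd"]).max(),s["gripper_width"]); print(R)
I,d=r.capture("wrist"); cv2.imwrite("pics/w6.png",I[:,:,::-1])
for q in ["spool_middle","spool_end_a"]:
    for o in r.spot_point("wrist",q)[:2]: print(q,o, atz("wrist",o["centre"],.0385))
estep([.6845,-.0796,.0385],down(12.5))
E
```

```text
12.9833 2.1313494315489954 0.05591447650828857
[[-0.0128 -0.2147  0.9766]
 [-0.003   0.9767  0.2147]
 [-0.9999 -0.0002 -0.0132]]
spool_middle {'centre': [256.3, 239.2], 'score': 0.69} [ 0.6855 -0.0794  0.0385]
spool_end_a {'centre': [255.0, 280.6], 'score': 0.93} [ 0.7154 -0.0738  0.0385]
spool_end_a {'centre': [257.6, 198.7], 'score': 0.82} [ 0.6606 -0.0842  0.0385]
turn shares [-0.02 -0.13  0.  ]
E now [ 0.6827 -0.0801  0.0787] shift shares: now-axes [2.01 0.01 0.14] final-axes [2.01 0.   0.12]
```

View pics/w6.png

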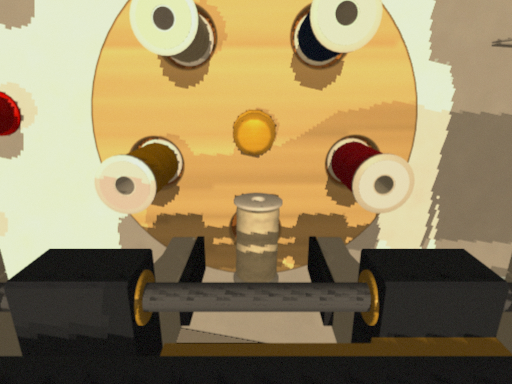

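The spool is at (257,238), centred between the fingers, with tips still about 15 mm above its top. Lowering the last 40 mm.

Call:
arm_command([
  {"dx":0.5,"dy":0,"dz":0.08,"wx":0,"wy":-0.1,"wz":0},
  {"dx":0.5,"dy":0,"dz":0.04,"wx":0,"wy":0,"wz":0},
  {"dx":0.5,"dy":0,"dz":0,"wx":0,"wy":0,"wz":0},
  {"dx":0.25,"dy":0,"dz":0,"wx":0,"wy":0,"wz":0},
  {"dx":0.1,"dy":0,"dz":0,"wx":0,"wy":0,"wz":0},
  {"dx":0,"dy":0,"dz":0,"wx":0,"wy":0,"wz":0},
  {"dx":0,"dy":0,"dz":0,"wx":0,"wy":0,"wz":0},
])

```text
time_s: 13.72
tcp_pos: [0.6889, -0.0795, 0.0039]
eef_rot: [-15.2, 89.6, -2.8]
contact_force: [-0.2, -0.4, -0.3]
gripper_width: 0.0569
```

```bash
python3 - <<'E'
from h import *
np.set_printoptions(precision=4,suppress=True)
p,R,s=pose(); print(s["time_s"],np.abs(s["qd"]).max(),s["gripper_width"],s["contact_force"]); print(R)
I,d=r.capture("wrist"); cv2.imwrite("pics/w7.png",I[:,:,::-1])
estep([.6848,-.0796,.0395],down(12.5))
E
```

```text
13.7167 0.14352298480663406 0.056864222629561645 [-0.2013 -0.3899 -0.2502]
[[ 0.0074 -0.2156  0.9765]
 [-0.0004  0.9765  0.2156]
 [-1.     -0.002   0.0072]]
turn shares [-0.01  0.09  0.02]
E now [ 0.6886 -0.0794  0.046 ] shift shares: now-axes [ 0.32  0.04 -0.21] final-axes [ 0.32  0.04 -0.2 ]
```

View pics/w7.png

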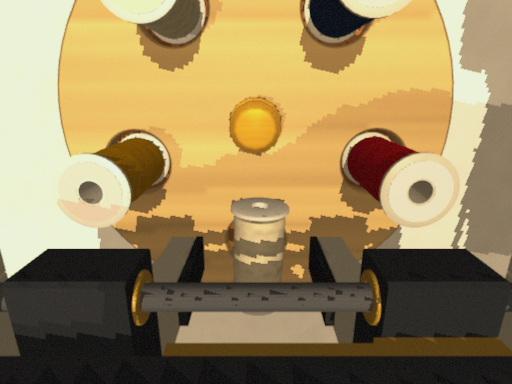

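Call:
arm_command([
  {"dx":0.2,"dy":0.02,"dz":-0.12,"wx":0,"wy":0.08,"wz":0},
  {"dx":0.15,"dy":0.02,"dz":-0.08,"wx":0,"wy":0,"wz":0},
  {"dx":0,"dy":0,"dz":0,"wx":0,"wy":0,"wz":0},
  {"dx":0,"dy":0,"dz":0,"wx":0,"wy":0,"wz":0},
])

```text
time_s: 14.1
tcp_pos: [0.6855, -0.0795, -0.0024]
eef_rot: [-45.9, 89.8, -33.4]
contact_force: [-0.5, 0.7, -0.1]
gripper_width: 0.0568
```

Call:
arm_command([
  {"dx":0,"dy":0,"dz":0,"wx":0,"wy":0,"wz":0},
  {"dx":0,"dy":0,"dz":0,"wx":0,"wy":0,"wz":0},
  {"dx":0,"dy":0,"dz":0,"wx":0,"wy":0,"wz":0},
  {"dx":0,"dy":0,"dz":0,"wx":0,"wy":0,"wz":0},
  {"dx":0,"dy":0,"dz":0,"wx":0,"wy":0,"wz":0},
  {"dx":0,"dy":0,"dz":0,"wx":0,"wy":0,"wz":0},
  {"dx":0,"dy":0,"dz":0,"wx":0,"wy":0,"wz":0},
  {"dx":0,"dy":0,"dz":0,"wx":0,"wy":0,"wz":0},
], fingers=1, force=20)

```text
time_s: 14.77
tcp_pos: [0.6853, -0.0795, -0.0023]
eef_rot: [-46.8, 89.8, -34.3]
contact_force: [0.3, 0.5, 0.9]
gripper_width: 0.0285
```

```bash
python3 - <<'E'
from h import *
np.set_printoptions(precision=4,suppress=True)
p,R,s=pose(); print(s["time_s"],p+R@OFF,s["gripper_width"],s["contact_force"])
I,d=r.capture("wrist"); cv2.imwrite("pics/w8.png",I[:,:,::-1])
for q in ["spool_end_a"]:
    for o in r.spot_point("wrist",q)[:2]: print(q,o, atz("wrist",o["centre"],.0385))
print(r.get_state()["gripper_width"])
E
```

```text
14.7667 [ 0.6852 -0.0794  0.0397] 0.028452931504056735 [0.2565 0.5087 0.8898]
spool_end_a {'centre': [254.2, 215.9], 'score': 0.89} [ 0.6595 -0.0862  0.0385]
spool_end_a {'centre': [257.0, 312.2], 'score': 0.84} [ 0.7126 -0.073   0.0385]
0.028320784360169843
```

View pics/w8.png

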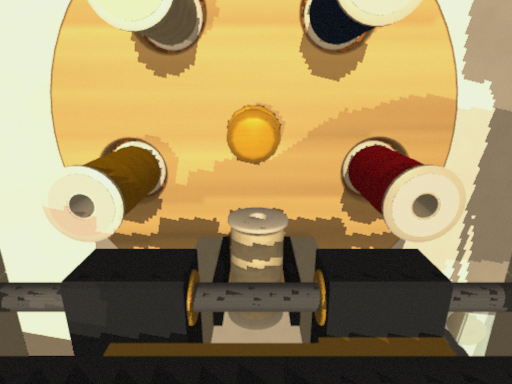

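The grip is firm at 28.4 mm, matching the 29 mm spool, with the spool at (257,265) between the pads. Lifting again.

Call:
arm_command([
  {"dx":-0.3,"dy":0,"dz":0,"wx":0,"wy":0,"wz":0},
  {"dx":-0.6,"dy":0,"dz":0,"wx":0,"wy":0,"wz":0},
  {"dx":-1,"dy":0,"dz":0,"wx":0,"wy":0,"wz":0},
  {"dx":-1,"dy":0,"dz":0,"wx":0,"wy":0,"wz":0},
  {"dx":-1,"dy":0,"dz":0,"wx":0,"wy":0,"wz":0},
  {"dx":-1,"dy":0,"dz":0,"wx":0,"wy":0,"wz":0},
  {"dx":-1,"dy":0,"dz":0,"wx":0,"wy":0,"wz":0},
  {"dx":-1,"dy":0,"dz":0,"wx":0,"wy":0,"wz":0},
  {"dx":-1,"dy":0,"dz":-0.5,"wx":0,"wy":0,"wz":0},
  {"dx":0,"dy":0,"dz":0,"wx":0,"wy":0,"wz":0},
])

```text
time_s: 15.7
tcp_pos: [0.6745, -0.0821, 0.1713]
eef_rot: [-51.0, 89.7, -38.6]
contact_force: [0.7, 0.3, -0.4]
gripper_width: 0.0286
```

```bash
python3 - <<'E'
from h import *
np.set_printoptions(precision=4,suppress=True)
p,R,s=pose(); print(s["time_s"],p+R@OFF,s["gripper_width"],s["contact_force"])
I,d=r.capture("wrist"); cv2.imwrite("pics/w9.png",I[:,:,::-1])
I,d=r.capture("scene"); cv2.imwrite("pics/s9.png",I[:,:,::-1]); np.save("s9.npy",d)
estep([.53,.10,.33])
E
```

```text
15.7 [ 0.6743 -0.082   0.2133] 0.02861286338335553 [ 0.6856  0.3105 -0.4467]
turn shares [0. 0. 0.]
E now [ 0.6738 -0.0815  0.2095] shift shares: now-axes [-6.05 10.4  -5.06] final-axes [-6.05 10.4  -5.06]
```

View pics/w9.png

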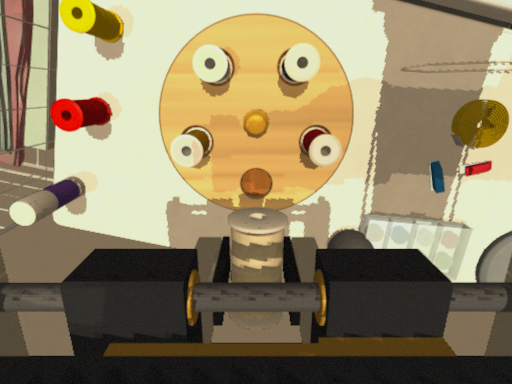

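```bash
python3 - <<'E'
import cv2
a=cv2.imread("pics/s9.png"); cv2.imwrite("pics/s9c.png",cv2.resize(a[60:190,215:300],None,fx=4.5,fy=4.5,interpolation=cv2.INTER_CUBIC)[:, :])
t=cv2.imread("pics/top0.png"); cv2.imwrite("pics/t0c.png",cv2.resize(t[95:165,130:210],None,fx=8,fy=8,interpolation=cv2.INTER_CUBIC))
s=cv2.imread("pics/scene0.png"); cv2.imwrite("pics/s0c.png",cv2.resize(s[40:120,220:290],None,fx=7.4,fy=7.4,interpolation=cv2.INTER_CUBIC))
E
```

```text
(no output)
```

View pics/t0c.png

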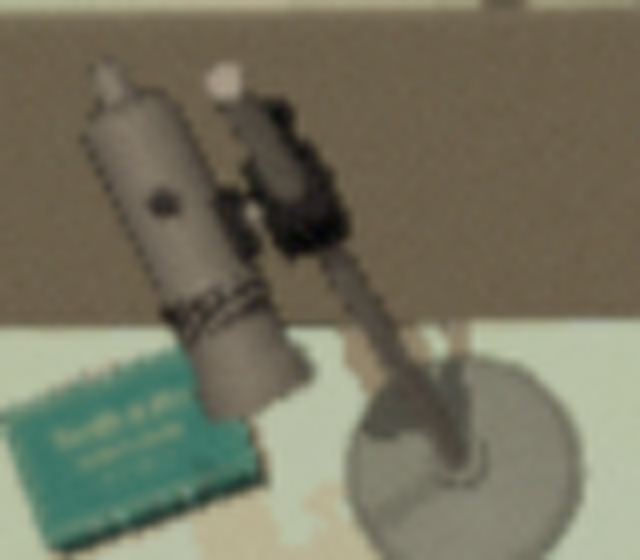

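View pics/s0c.png

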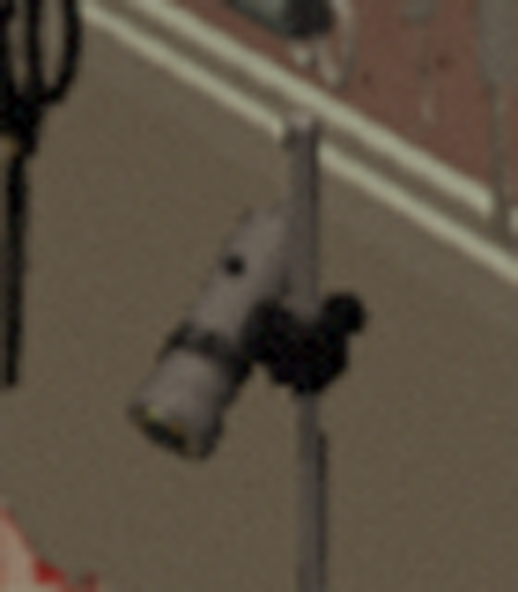

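Lifted: the wrist picture shows the spool in the jaws at (257,260), its well empty at (256,182), and the other four still standing. Next I move toward the inspection camera for a close look at its lens.

Call:
arm_command([
  {"dx":-0.6,"dy":0.9,"dz":-0.45,"wx":0,"wy":0,"wz":0},
  {"dx":-0.6,"dy":0.9,"dz":-0.45,"wx":0,"wy":0,"wz":0},
  {"dx":-0.6,"dy":0.9,"dz":-0.45,"wx":0,"wy":0,"wz":0},
  {"dx":-0.6,"dy":0.9,"dz":-0.45,"wx":0,"wy":0,"wz":0},
  {"dx":-0.6,"dy":0.9,"dz":-0.45,"wx":0,"wy":0,"wz":0},
  {"dx":-0.6,"dy":0.9,"dz":-0.45,"wx":0,"wy":0,"wz":0},
  {"dx":-0.6,"dy":0.9,"dz":-0.45,"wx":0,"wy":0,"wz":0},
  {"dx":-0.6,"dy":0.9,"dz":-0.45,"wx":0,"wy":0,"wz":0},
  {"dx":-0.6,"dy":0.9,"dz":-0.45,"wx":0,"wy":0,"wz":0},
  {"dx":-0.6,"dy":0.9,"dz":-0.45,"wx":0,"wy":0,"wz":0},
  {"dx":-0.5,"dy":0.9,"dz":-0.45,"wx":0,"wy":0,"wz":0},
  {"dx":0,"dy":0.5,"dz":0,"wx":0,"wy":0,"wz":0},
])

```text
time_s: 16.8
tcp_pos: [0.5214, 0.1055, 0.293]
eef_rot: [-179.0, 88.7, -166.8]
contact_force: [0.2, 0.2, -0.5]
gripper_width: 0.0283
```

```bash
cat >> h.py <<'E'
def tilted(az,tilt):
    """tool z toward azimuth az, raised by tilt deg; tool x down and outward"""
    a,t=np.radians([az,tilt]); u=np.array([np.cos(a),np.sin(a),0]); k=np.array([0,0,1.])
    z=u*np.cos(t)+k*np.sin(t); x=u*np.sin(t)-k*np.cos(t); return np.stack([x,np.cross(z,x),z],1)
E
python3 - <<'E'
from h import *
np.set_printoptions(precision=4,suppress=True)
p,R,s=pose(); print(s["time_s"],p,s["gripper_width"],s["joints"])
Rt=tilted(23.5,45); 
cp=np.array([-.185,0,-.083]); cax=np.array([[0,1,0],[-.304,0,.953],[.953,0,.304]])
for E in ([.50,.17,.31],[.48,.18,.33],[.47,.16,.30],[.45,.15,.32]):
    pt=np.array(E)-Rt@OFF; C=pt+Rt@cp
    for X in ([.661,.266,.308],[.708,.287,.337]):
        c=cax@(Rt.T@(np.array(X)-C)); print(E,C,np.round([256+324*c[0]/c[2],195+324*c[1]/c[2],c[2]],3))
    estep(E,Rt)
E
```

```text
16.8 [0.5214 0.1055 0.293 ] 0.028347505906753515 [  32.237     5.0611   -7.2523   -0.4209  -78.8806 -110.0346]
[0.5, 0.17, 0.31] [0.3534 0.1063 0.3524] [279.571 312.833   0.328]
[0.5, 0.17, 0.31] [0.3534 0.1063 0.3524] [277.913 346.66    0.36 ]
turn shares [ -2.37 -10.06   0.96]
E now [0.5223 0.1057 0.335 ] shift shares: now-axes [0.61 3.67 1.1 ] final-axes [1.71 3.38 0.82]
[0.48, 0.18, 0.33] [0.3334 0.1163 0.3724] [262.203 295.07    0.35 ]
[0.48, 0.18, 0.33] [0.3334 0.1163 0.3724] [262.115 328.463   0.382]
turn shares [ -2.37 -10.06   0.96]
E now [0.5223 0.1057 0.335 ] shift shares: now-axes [-0.37  4.37  0.21] final-axes [0.5  4.24 1.02]
[0.47, 0.16, 0.3] [0.3234 0.0963 0.3424] [275.423 326.519   0.351]
[0.47, 0.16, 0.3] [0.3234 0.0963 0.3424] [274.217 357.123   0.384]
turn shares [ -2.37 -10.06   0.96]
E now [0.5223 0.1057 0.335 ] shift shares: now-axes [ 1.14  3.5  -0.46] final-axes [ 0.95  3.52 -0.65]
[0.45, 0.15, 0.32] [0.3034 0.0863 0.3624] [274.959 310.058   0.38 ]
[0.45, 0.15, 0.32] [0.3034 0.0863 0.3624] [273.874 339.804   0.413]
turn shares [ -2.37 -10.06   0.96]
E now [0.5223 0.1057 0.335 ] shift shares: now-axes [ 0.17  3.22 -1.56] final-axes [-0.54  3.46 -0.73]
```

```bash
cat > fit.py <<'E'
from h import *
from scipy.optimize import least_squares
np.set_printoptions(precision=4,suppress=True)
Z=np.load("head.npz"); Pt,Ps=Z["arr_0"],Z["arr_1"]
A0=np.array([.7081,.2873,.337]);L0=np.array([.661,.2658,.3077])
def axis(t,a): return np.array([-np.cos(t)*np.cos(a),np.sin(a)*np.cos(t),-np.sin(t)])
knots=np.linspace(-.075,.06,8)
def run(sets,shift):
    # x: y0? point on plane x=A0x: (y,z), tilt, az, radii, optional shift of set2 relative
    def res(x,full=False):
        c=np.array([A0[0],x[0],x[1]]); ax=axis(x[2],x[3]); out=[]
        for i,P in enumerate(sets):
            v=P-c-(x[-3:] if (shift and i==1) else 0); t=v@ax
            rr=np.interp(t,knots,x[4:4+len(knots)]); out.append(np.linalg.norm(v-np.outer(t,ax),axis=1)-rr)
        o=np.concatenate(out)
        if full: return o
        reg=np.diff(x[4:4+len(knots)],2)*3
        return np.concatenate([o,reg,(x[4+len(knots)-2:4+len(knots)]-.0195)*5,(x[-3:])*3 if shift else []])
    x0=np.concatenate([[A0[1],A0[2],.49,-.40],np.full(len(knots),.018),np.zeros(3 if shift else 0)])
    f=least_squares(res,x0,loss="soft_l1",f_scale=.002,max_nfev=300)
    x=f.x;c=np.array([A0[0],x[0],x[1]]);ax=axis(x[2],x[3]);o=res(x,True)
    print("tilt",np.degrees(x[2]),"az",np.degrees(x[3]),"ax",ax,"r",x[4:4+len(knots)],"med|res|",np.median(abs(o)), "shift",x[-3:] if shift else "")
    for P in sets:
        t=(P-c)@ax; print("  t pct",np.percentile(t,[0,1,50,98,99.5,100]))
    t=(L0-c)@ax; print("  net lens t",t,"off",L0-c-t*ax,"proj",c+t*ax)
    return c,ax
if __name__=="__main__":
    run([Pt],False); run([Ps],False); run([Pt,Ps],False); run([Pt,Ps],True)
E
python3 fit.py
```

```text
tilt 29.08868118007647 az -22.86963437122807 ax [-0.8052 -0.3396 -0.4862] r [0.0018 0.0089 0.0158 0.0165 0.0168 0.0172 0.0183 0.0196] med|res| 0.0012439066306216447 shift 
  t pct [-0.061  -0.0565  0.0006  0.0488  0.0505  0.0516]
  net lens t 0.05630979653420342 off [-0.0018 -0.0062  0.0073] proj [0.6628 0.272  0.3004]
tilt 23.803752580719895 az -26.67775448973129 ax [-0.8175 -0.4108 -0.4036] r [0.0186 0.0177 0.0168 0.0159 0.0152 0.0141 0.013  0.0121] med|res| 0.0015784833333573793 shift 
  t pct [-0.044  -0.0412  0.0133  0.055   0.0559  0.0567]
  net lens t 0.058383838617160226 off [ 0.0006 -0.0039  0.0027] proj [0.6604 0.2697 0.305 ]
tilt 24.750018094386252 az -23.73871927750771 ax [-0.8313 -0.3656 -0.4187] r [0.0058 0.0112 0.0165 0.016  0.0153 0.0145 0.014  0.0136] med|res| 0.0015316059982550916 shift 
  t pct [-0.0596 -0.0553  0.0025  0.0509  0.0526  0.0536]
  t pct [-0.0448 -0.0421  0.0127  0.0547  0.0552  0.0562]
  net lens t 0.05769944536898075 off [ 0.0009 -0.0049  0.0026] proj [0.6601 0.2707 0.3051]
tilt 32.26710348695939 az -22.144707253684633 ax [-0.7832 -0.3187 -0.5339] r [-0.002   0.005   0.012   0.0137  0.0152  0.0164  0.018   0.0193] med|res| 0.0013709555283054412 shift [ 0.0001  0.003  -0.0014]
  t pct [-0.0598 -0.0553  0.0012  0.0491  0.0507  0.0519]
  t pct [-0.0458 -0.0438  0.0114  0.0536  0.0551  0.0563]
  net lens t 0.05700967769636399 off [-0.0025 -0.0069  0.0077] proj [0.6635 0.2727 0.3   ]
```

```bash
python3 - <<'E'
import cv2,numpy as np
def z(n,x0,y0,w,h,k,out):
    a=cv2.imread(n)[y0:y0+h,x0:x0+w]; b=cv2.resize(a,None,fx=k,fy=k,interpolation=cv2.INTER_CUBIC)
    b=cv2.convertScaleAbs(b,alpha=1.6,beta=10)
    for i in range(0,w,5): cv2.line(b,(i*k+k//2,0),(i*k+k//2,6 if (x0+i)%10 else 14),(0,255,0),1); cv2.putText(b,str(x0+i),(i*k,26),0,.35,(0,255,0),1) if (x0+i)%10==0 else 0
    for j in range(0,h,5): cv2.line(b,(0,j*k+k//2),(6 if (y0+j)%10 else 14,j*k+k//2),(0,255,0),1); cv2.putText(b,str(y0+j),(16,j*k+k//2),0,.35,(0,255,0),1) if (y0+j)%10==0 else 0
    cv2.imwrite(out,b); print(b.shape)
z("pics/top0.png",135,98,50,55,11,"pics/zt.png")
z("pics/scene0.png",230,60,40,45,13,"pics/zs.png")
E
```

```text
(605, 550, 3)
(585, 520, 3)
```

View pics/zt.png

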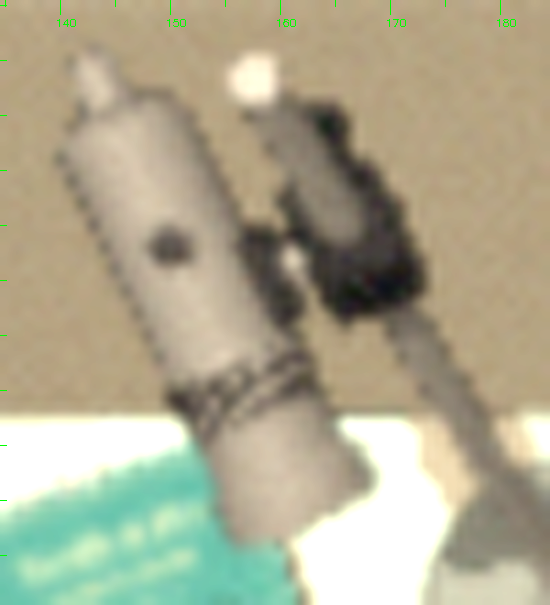

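View pics/zs.png

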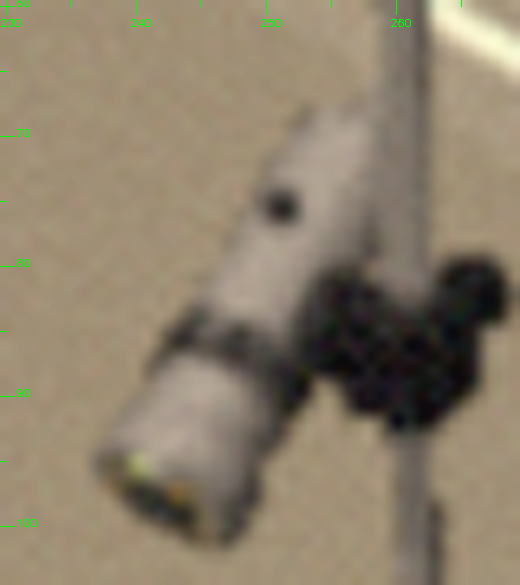

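```bash
cat > sil.py <<'E'
from h import *
from scipy.optimize import least_squares
np.set_printoptions(precision=4,suppress=True)
T=lambda X,Y:(135+(X-5.5)/11,98+(Y-5.5)/11)
S=lambda X,Y:(230+(X-6.5)/13,60+(Y-6.5)/13)
def axis(t,a): return np.array([-np.cos(t)*np.cos(a),np.sin(a)*np.cos(t),-np.sin(t)])
E=[] # cam,pixel,side(+1/-1),part
for q in [(63,160),(100,235),(135,305),(168,370)]: E.append(("top",T(*q),1,"r"))
for q in [(203,130),(240,215),(302,350)]: E.append(("top",T(*q),-1,"r"))
for q in [(200,445),(212,490),(222,530)]: E.append(("top",T(*q),1,"b"))
for q in [(315,385),(340,425),(370,475)]: E.append(("top",T(*q),-1,"b"))
for q in [(266,160),(245,210),(222,260),(202,305)]: E.append(("scene",S(*q),-1,"r"))
for q in [(150,380),(125,418),(102,452)]: E.append(("scene",S(*q),-1,"b"))
for q in [(285,430),(268,475),(252,515)]: E.append(("scene",S(*q),1,"b"))
C=[("top",T(297,509)),("scene",S(173,497))]
rays=[(*ray(c,p),s,k,c) for c,p,s,k in E]
def res(x,full=False):
    L=x[:3];a=axis(x[3],x[4]);out=[]
    for o,d,s,k,c in rays:
        n=np.cross(d,a);n/=np.linalg.norm(n);dist=(L-o)@n
        # t at closest approach
        M=np.stack([d,-a],1); q=np.linalg.lstsq(M,L-o,rcond=None)[0]; t=q[1]
        r=x[5] if k=="r" else .0195+(x[6])*t/.04
        out.append((abs(dist)-r)*1000)
    for (c,p) in C:
        out+=list((proj(c,L)-p)*1.5)
    return np.array(out)
f=least_squares(res,[.664,.27,.305,.5,-.4,.0165,.003],loss="soft_l1",f_scale=1)
x=f.x; J=np.linalg.inv(f.jac.T@f.jac); sd=np.sqrt(np.diag(J))
print("lens",x[:3],"tilt",np.degrees(x[3]),"az",np.degrees(x[4]),"r",x[5:],"sd",sd[:3],np.degrees(sd[3:5]))
print(np.round(res(x),2))
a=axis(x[3],x[4]); print("axis",a,"focus",x[:3]+.09*a,"head",x[:3]-.055*a,"proj head top",proj("top",x[:3]-.055*a),"scene",proj("scene",x[:3]-.055*a),proj("top",x[:3]),proj("scene",x[:3]))
E
python3 sil.py
```

```text
lens [0.6681 0.2759 0.3016] tilt 34.485670994032105 az -20.79360855608215 r [0.0155 0.0061] sd [0.0012 0.0009 0.0013] [2.1091 0.8159]
[ 0.75  0.32 -0.19 -0.77  0.23  0.    0.32 -0.59 -0.37 -0.01 -0.24 -0.4
 -0.86  0.97 -0.02 -0.61 -1.28  0.77  0.21 -0.18  0.6   0.12 -0.5   0.51
 -0.02 -0.13  0.17]
axis [-0.7706 -0.2926 -0.5662] focus [0.5987 0.2495 0.2507] head [0.7105 0.292  0.3328] proj head top [153.0854 124.5906] scene [250.8512  82.0733] [161.8409 143.7606] [242.7201  97.8429]
```

```bash
cat > zz.py <<'E'
import cv2,numpy as np
def z(a,x0,y0,w,h,k,out):
    a=a[y0:y0+h,x0:x0+w]; b=cv2.resize(a,None,fx=k,fy=k,interpolation=cv2.INTER_CUBIC)
    b=cv2.convertScaleAbs(b,alpha=1.6,beta=10)
    for i in range(w):
        if (x0+i)%5==0: cv2.line(b,(i*k+k//2,0),(i*k+k//2,6 if (x0+i)%10 else 14),(0,255,0),1)
        if (x0+i)%10==0: cv2.putText(b,str(x0+i),(i*k,26),0,.35,(0,255,0),1)
    for j in range(h):
        if (y0+j)%5==0: cv2.line(b,(0,j*k+k//2),(6 if (y0+j)%10 else 14,j*k+k//2),(0,255,0),1)
        if (y0+j)%10==0: cv2.putText(b,str(y0+j),(16,j*k+k//2),0,.35,(0,255,0),1)
    cv2.imwrite(out,b)
E
python3 - <<'E'
from h import *; from zz import z
for n in ["top","scene"]:
    I=[];D=[]
    for k in range(8):
        p,d=r.capture(n); I.append(p.astype(float)); D.append(d)
    D=np.array(D); print(n,"depth sd",np.median(D.std(0)[100:140]), )
    np.save(f"{n}_I.npy",np.mean(I,0)); np.save(f"{n}_D.npy",np.median(D,0))
    A=np.mean(I,0).astype(np.uint8)[:,:,::-1]
    z(A,135,98,50,55,11,"pics/zt2.png") if n=="top" else z(A,230,60,40,45,13,"pics/zs2.png")
    # depth view
    d=np.median(D,0); q=np.clip((d-d[125,150] if n=="top" else d-d[82,250])*1500+128,0,255).astype(np.uint8); q=np.stack([q]*3,2)
    z((q/1.6).astype(np.uint8),135,98,50,55,11,"pics/zt2d.png") if n=="top" else z((q/1.6).astype(np.uint8),230,60,40,45,13,"pics/zs2d.png")
E
python3 - <<'E'
import cv2,numpy as np
a=[cv2.imread(f"pics/{n}.png") for n in ["zt2d","zs2d"]]
b=np.zeros((605,1080,3),np.uint8); b[:605,:550]=a[0]; b[:585,555:1075]=a[1]; cv2.imwrite("pics/zd.png",cv2.resize(b,(800,448)))
E
```

```text
top depth sd 0.0016591495
scene depth sd 0.0019653367
```

View pics/zd.png

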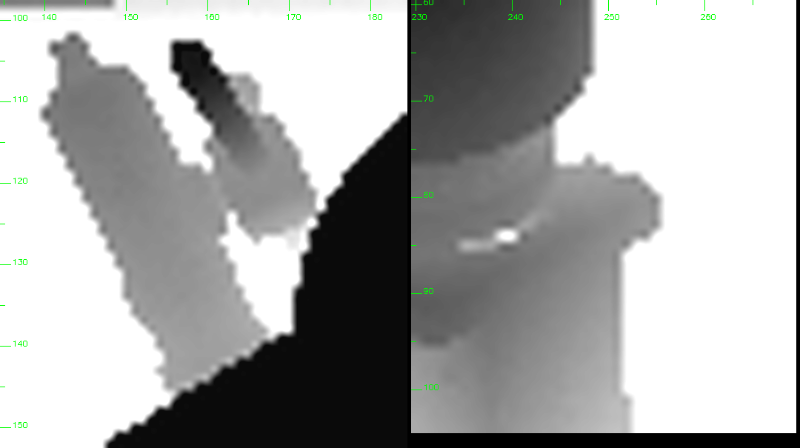

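View pics/zs2.png

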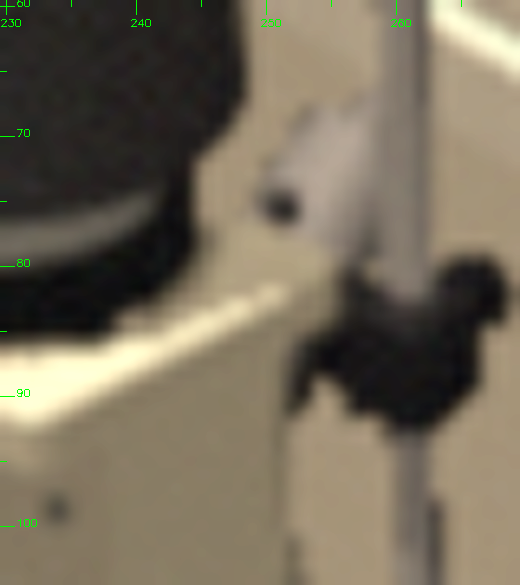

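View pics/zt2.png

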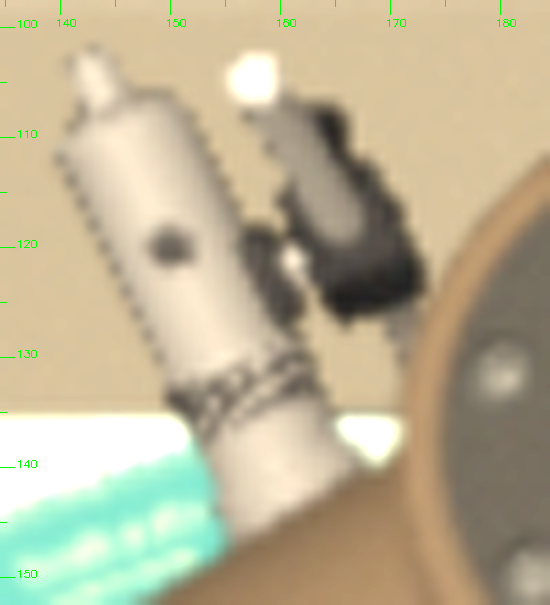

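```bash
cat > cyl.py <<'E'
from h import *
from scipy.optimize import least_squares
np.set_printoptions(precision=4,suppress=True)
def axis(t,a): return np.array([-np.cos(t)*np.cos(a),np.sin(a)*np.cos(t),-np.sin(t)])
def poly(pts_):
    m=np.zeros((384,512),np.uint8); cv2.fillPoly(m,[np.array(pts_,np.int32)],1); return m>0
# image polygons interior to barrel (pixels)
Tr=poly([(142,112),(149,108),(152,109),(161,129),(151,132)])
Tb=poly([(155,138),(161,134),(166,141),(156,146)])
Sr=poly([(251,73),(256,71),(257,76),(251,85),(247,83)])
Sb=poly([(241,91),(248,93),(247,98),(238,94)])
dt=np.load("top_D.npy"); dt0=np.load("top_d.npy"); ds=np.median([np.load("scene_d.npy"),np.load("s9.npy")],0)
P=dict(Tr=pts("top",dt,Tr),Tb=pts("top",dt0,Tb),Sr=pts("scene",ds,Sr),Sb=pts("scene",ds,Sb))
for k in P: P[k]=P[k][np.linalg.norm(P[k]-[.70,.285,.33],axis=1)<.1]; print(k,len(P[k]),P[k].mean(0))
def fit(keys,r1=None,shift=False):
    def res(x,raw=False):
        c=np.array([.7081,x[0],x[1]]);a=axis(x[2],x[3]);o=[]
        for k in keys:
            v=P[k]-c-(x[6:9] if shift and k[0]=="S" else 0);t=v@a;d=np.linalg.norm(v-np.outer(t,a),axis=1)
            rr=x[4] if k[1]=="r" else x[4]+x[5]*np.clip((t-.01)/.045,0,1)
            o.append(d-rr)
        o=np.concatenate(o)
        return o if raw else np.concatenate([o,[(x[4]-.0160)*10,(x[4]+x[5]-.0195)*20],x[6:9]*5])
    f=least_squares(res,[.29,.335,.5,-.4,.016,.003,0,0,0],loss="soft_l1",f_scale=.002); x=f.x
    sd=np.sqrt(np.diag(np.linalg.pinv(f.jac.T@f.jac)))*.0015
    c=np.array([.7081,x[0],x[1]]);a=axis(x[2],x[3])
    print(keys,"tilt %.1f az %.1f sd %.1f %.1f"%(np.degrees(x[2]),np.degrees(x[3]),np.degrees(sd[2]),np.degrees(sd[3])),"c",c,"r",x[4:6],"sh",x[6:9],"rms",np.std(res(x,True)))
    return c,a
if __name__=="__main__":
    for ks in (["Tr"],["Tr","Tb"],["Sr"],["Sr","Sb"],["Tr","Tb","Sr","Sb"]): fit(ks)
    fit(["Tr","Tb","Sr","Sb"],shift=True)
E
python3 cyl.py
```

```text
Tr 268 [0.7168 0.2925 0.3479]
Tb 91 [0.671  0.2761 0.3238]
Sr 90 [0.7156 0.2911 0.3454]
Sb 51 [0.668  0.2688 0.3172]
['Tr'] tilt 27.7 az -23.8 sd 0.4 0.8 c [0.7081 0.2909 0.3281] r [0.016  0.0035] sh [0. 0. 0.] rms 0.0008732334116569714
['Tr', 'Tb'] tilt 28.7 az -22.8 sd 0.2 0.4 c [0.7081 0.2913 0.3276] r [0.0161 0.0033] sh [0. 0. 0.] rms 0.0011960818790899856
['Sr'] tilt 27.4 az -22.2 sd 1.5 2.8 c [0.7081 0.2956 0.3276] r [0.016  0.0035] sh [0. 0. 0.] rms 0.0018069781067776393
['Sr', 'Sb'] tilt 28.6 az -22.8 sd 0.5 0.8 c [0.7081 0.2956 0.3272] r [0.016  0.0035] sh [0. 0. 0.] rms 0.001867123026091589
['Tr', 'Tb', 'Sr', 'Sb'] tilt 28.8 az -21.4 sd 0.2 0.4 c [0.7081 0.2923 0.3272] r [0.0162 0.0032] sh [0. 0. 0.] rms 0.001805311207922558
['Tr', 'Tb', 'Sr', 'Sb'] tilt 28.6 az -22.7 sd 0.2 0.4 c [0.7081 0.2914 0.3276] r [0.0162 0.0033] sh [ 0.      0.0038 -0.0005] rms 0.0014178684265748304
```

```bash
python3 - <<'E'
from cyl import *
c=np.array([.7081,.2918,.3275]); a=axis(*np.radians([28.6,-22.8]))
T=lambda X,Y:(135+(X-5.5)/11,98+(Y-5.5)/11)
S=lambda X,Y:(230+(X-6.5)/13,60+(Y-6.5)/13)
ts=np.arange(.03,.07,.0005)
for n,q in (("top",T(297,509)),("scene",S(173,497)),("top",(164.7,146.4)),("scene",(243.3,98.0)),):
    e=[np.linalg.norm(proj(n,c+t*a)-q) for t in ts]; print(n,q,ts[np.argmin(e)],min(e))
ts=np.arange(-.03,.03,.0005)
for n,q in (("top",(154.2,125.4)),("scene",(251.5,81.5))):
    e=[np.linalg.norm(proj(n,c+t*a)-q) for t in ts]; print("head",n,ts[np.argmin(e)],min(e))
# front extents from depth on barrel
for n,d in (("top",np.load("top_d.npy")),("scene",np.load("scene_d.npy"))):
    Q=pts(n,d,np.ones_like(d,bool)); v=Q-c; t=v@a; rr=np.linalg.norm(v-np.outer(t,a),axis=1)
    k=(rr<.023)&(t>-.1)&(t<.1); print(n,np.percentile(t[k],[0,1,98,99,100]), np.histogram(t[k],bins=np.arange(.03,.08,.005))[0])
E
```

```text
Tr 268 [0.7168 0.2925 0.3479]
Tb 91 [0.671  0.2761 0.3238]
Sr 90 [0.7156 0.2911 0.3454]
Sb 51 [0.668  0.2688 0.3172]
top (161.5, 143.77272727272728) 0.049500000000000016 0.5462958690445254
scene (242.80769230769232, 97.73076923076923) 0.05050000000000002 0.1762739516022349
top (164.7, 146.4) 0.059500000000000025 1.2021712915041114
scene (243.3, 98.0) 0.05050000000000002 0.732220425546256
head top -0.0009999999999999731 0.827144202685562
head scene -0.00849999999999998 0.1511689392780703
top [-0.0954 -0.0919  0.0499  0.0507  0.0535] [24 24 32 26 14  0  0  0  0]
scene [-0.0999 -0.0978  0.053   0.0542  0.0549] [14 16 18 21 53  0  0  0  0]
```

```bash
python3 - <<'E'
from h import *
print(r.get_state()["time_s"])
estep([.5717,.2345,.2468],tilted(22.8,28.6))
E
```

```text
17.6
turn shares [-2.3  -6.53  0.57]
E now [0.5232 0.1044 0.333 ] shift shares: now-axes [3.93 6.05 4.86] final-axes [6.34 5.05 3.16]
```

Call:
arm_command([
  {"dx":0,"dy":0,"dz":0,"wx":-0.3,"wy":-0.85,"wz":0.08},
  {"dx":0,"dy":0,"dz":0,"wx":-0.3,"wy":-0.85,"wz":0.08},
  {"dx":0,"dy":0,"dz":0,"wx":-0.3,"wy":-0.85,"wz":0.08},
  {"dx":0,"dy":0,"dz":0,"wx":-0.3,"wy":-0.85,"wz":0.08},
  {"dx":0,"dy":0,"dz":0,"wx":-0.3,"wy":-0.85,"wz":0.08},
  {"dx":0,"dy":0,"dz":0,"wx":-0.3,"wy":-0.85,"wz":0.08},
  {"dx":0,"dy":0,"dz":0,"wx":-0.3,"wy":-0.85,"wz":0.08},
  {"dx":0,"dy":0,"dz":0,"wx":-0.2,"wy":-0.55,"wz":0},
  {"dx":0,"dy":0,"dz":0,"wx":0,"wy":0,"wz":0},
])

```text
time_s: 18.35
tcp_pos: [0.5231, 0.1051, 0.2905]
eef_rot: [-0.2, 60.1, 23.2]
contact_force: [-0.7, -0.5, -1.2]
gripper_width: 0.0282
```

```bash
python3 - <<'E'
from h import *
p,R,s=pose(); print(s["time_s"],s["joints"],s["gripper_width"],s["contact_force"])
estep([.5717,.2345,.2468],tilted(22.8,28.6))
E
```

```text
18.35 [  38.08099434  -15.74572488  -37.51706081   11.575979    -39.75591524
 -111.77532836] 0.02817613790713495 [-0.72917337 -0.53405015 -1.23427826]
turn shares [ 0.11  0.28 -0.04]
E now [0.5038 0.0969 0.327 ] shift shares: now-axes [6.38 4.98 3.02] final-axes [6.29 5.02 3.12]
```

Call:
arm_command([
  {"dx":0.8,"dy":0.65,"dz":0.4,"wx":0.1,"wy":0.28,"wz":-0.04},
  {"dx":0.8,"dy":0.65,"dz":0.4,"wx":0,"wy":0,"wz":0},
  {"dx":0.8,"dy":0.65,"dz":0.4,"wx":0,"wy":0,"wz":0},
  {"dx":0.8,"dy":0.65,"dz":0.4,"wx":0,"wy":0,"wz":0},
  {"dx":0.8,"dy":0.65,"dz":0.4,"wx":0,"wy":0,"wz":0},
  {"dx":0.8,"dy":0.65,"dz":0.4,"wx":0,"wy":0,"wz":0},
  {"dx":0.7,"dy":0.5,"dz":0.3,"wx":0,"wy":0,"wz":0},
  {"dx":0,"dy":0,"dz":0,"wx":0,"wy":0,"wz":0},
  {"dx":0,"dy":0,"dz":0,"wx":0,"wy":0,"wz":0},
])

```text
time_s: 19.1
tcp_pos: [0.5864, 0.2317, 0.2225]
eef_rot: [-0.1, 61.4, 22.5]
contact_force: [-0.6, -0.1, -0.4]
gripper_width: 0.0284
```

```bash
python3 - <<'E'
from h import *
p,R,s=pose(); print(s["time_s"],s["joints"],s["gripper_width"],s["contact_force"])
estep([.5717,.2345,.2468],tilted(22.8,28.6))
for n in ["scene","top","wrist"]:
    I,d=r.capture(n); cv2.imwrite(f"pics/f_{n}.png",I[:,:,::-1]); np.save(f"f_{n}.npy",d)
    print(n,proj(n,p+R@OFF))
E
```

```text
19.1 [  44.9556284    -1.3693167   -38.84355437   23.16056982  -27.70456112
 -130.56608866] 0.028419817968818567 [-0.62661072 -0.05598468 -0.43082493]
turn shares [-0.03  0.    0.03]
E now [0.5678 0.224  0.2594] shift shares: now-axes [0.74 0.42 0.03] final-axes [0.74 0.42 0.03]
scene [224.7140311  129.14874966]
top [183.87189522 183.31382494]
wrist [257.23856869 265.47229565]
```

View pics/f_scene.png

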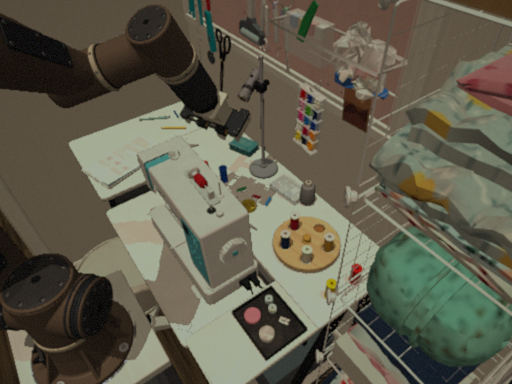

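View pics/f_top.png

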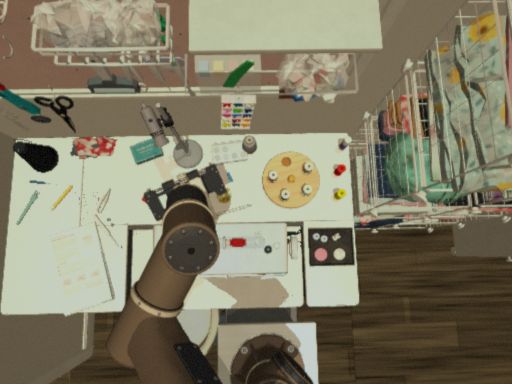

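View pics/f_wrist.png

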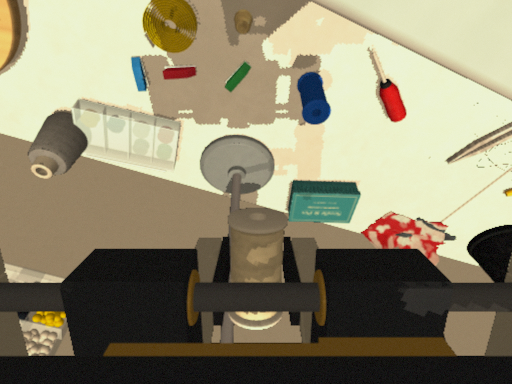

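```bash
python3 - <<'E'
from h import *
np.set_printoptions(precision=4,suppress=True)
p,R,s=pose(); m=r.camera_model("wrist"); f=cam("wrist")[1]; d=np.load("f_wrist.npy")
I=cv2.imread("pics/f_wrist.png"); cv2.imwrite("pics/fwc.png",cv2.resize(I[195:335,195:320],None,fx=4.2,fy=4.2,interpolation=cv2.INTER_CUBIC))
Q=(pts("wrist",d,np.ones_like(d,bool),m)-p)@R - OFF   # tool frame relative to E
k=(abs(Q[:,1])<.0165)&(abs(Q[:,2])<.04)&(Q[:,0]>-.022)&(Q[:,0]<.03)
W=Q[k]; print(len(W),W.min(0),W.max(0))
# near face: z ~ -.027
h=np.histogram(W[:,2],bins=np.arange(-.036,.04,.003)); print(np.c_[h[1][:-1],h[0]].T)
F=W[W[:,2]<-.024]; print("near end pts",len(F),F.mean(0),F.min(0),F.max(0))
# thread top ridge by z
for a in np.arange(-.03,.03,.006):
    g=W[(W[:,2]>=a)&(W[:,2]<a+.006)&(abs(W[:,1])<.004)]
    if len(g)>3: print(round(a,3),len(g),np.median(g,0))
for o in r.spot_point("wrist","spool_end_a")[:3]: print(o)
print(proj("wrist",p+R@(OFF+[0,0,-.027])),proj("wrist",p+R@(OFF+[0,0,.027])))
E
```

```text
5413 [-0.022  -0.0165 -0.0273] [0.0157 0.0165 0.0275]
[[  -0.036   -0.033   -0.03    -0.027   -0.024   -0.021   -0.018   -0.015
    -0.012   -0.009   -0.006   -0.003    0.       0.003    0.006    0.009
     0.012    0.015    0.018    0.021    0.024    0.027    0.03     0.033
     0.036]
 [   0.       0.      18.    1245.     248.     339.     295.     296.
   652.     396.     362.     333.     286.     105.      43.       4.
     0.      12.     144.     168.     458.       9.       0.       0.
     0.   ]]
near end pts 1263 [-0.0024  0.0006 -0.0261] [-0.0146 -0.0136 -0.0273] [ 0.0141  0.0149 -0.024 ]
-0.03 421 [-0.0052  0.0003 -0.0263]
-0.024 219 [-0.0111  0.0003 -0.0209]
-0.018 211 [-0.0112  0.0003 -0.0151]
-0.012 213 [-0.0112 -0.0002 -0.009 ]
-0.006 186 [-0.0112  0.0001 -0.0031]
-0.0 60 [-0.011  -0.0006  0.0007]
0.012 11 [-0.0118 -0.0016  0.0177]
0.018 143 [-0.0112 -0.0001  0.0209]
0.024 135 [-0.0122  0.0003  0.0248]
{'centre': [255.9, 216.4], 'score': 0.88}
{'centre': [257.5, 313.8], 'score': 0.78}
[256.5536 216.0306] [256.45   311.8925]
```

View pics/fwc.png

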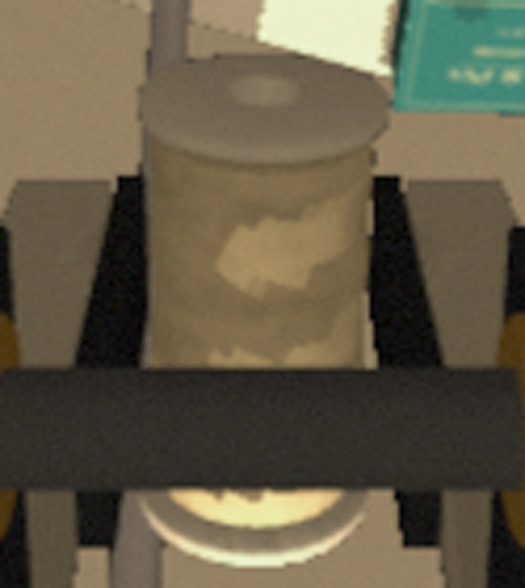

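The wrist crop shows the held spool parallel to the tool's z axis. Its near end centres on the expected (256,216) and its far end on (257,313), so its middle sits at the effective TCP to within 1 mm. Finishing the approach.

Call:
arm_command([
  {"dx":0.4,"dy":0.22,"dz":0.02,"wx":0,"wy":0,"wz":0.03},
  {"dx":0.3,"dy":0.18,"dz":0,"wx":0,"wy":0,"wz":0},
  {"dx":0.1,"dy":0.06,"dz":0,"wx":0,"wy":0,"wz":0},
  {"dx":0,"dy":0,"dz":0,"wx":0,"wy":0,"wz":0},
  {"dx":0,"dy":0,"dz":0,"wx":0,"wy":0,"wz":0},
])

```text
time_s: 19.72
tcp_pos: [0.5905, 0.2427, 0.2112]
eef_rot: [0.5, 61.0, 23.0]
contact_force: [-0.1, 0.2, -0.3]
gripper_width: 0.0281
```

```bash
python3 - <<'E'
from h import *
np.set_printoptions(precision=4,suppress=True)
p,R,s=pose(); print(s["time_s"],s["gripper_width"],s["contact_force"],np.abs(s["qd"]).max())
estep([.5717,.2345,.2468],tilted(22.8,28.6))
a=-R[:,2]; E=p+R@OFF
for n in ["scene","top"]:
    I,d=r.capture(n); cv2.imwrite(f"pics/g_{n}.png",I[:,:,::-1]); np.save(f"g_{n}.npy",d)
    print(n,"E",proj(n,E),"near",proj(n,E+.027*a),"shown",proj(n,E-.027*a),"lens",proj(n,[.6664,.2743,.3028]))
S=cv2.imread("pics/g_scene.png")[60:150,190:290]; T=cv2.imread("pics/g_top.png")[95:215,125:245]
cv2.imwrite("pics/gs.png",cv2.resize(S,None,fx=6,fy=6,interpolation=cv2.INTER_CUBIC)); cv2.imwrite("pics/gt.png",cv2.resize(T,None,fx=5,fy=5,interpolation=cv2.INTER_CUBIC))
E
```

```text
19.7167 0.028062475648874617 [-0.1132  0.2093 -0.2846] 0.30161283031849834
turn shares [-0.07  0.08 -0.02]
E now [0.5718 0.2348 0.248 ] shift shares: now-axes [ 0.05 -0.01 -0.05] final-axes [ 0.05 -0.01 -0.05]
scene E [224.2711 130.1834] near [219.9417 137.9288] shown [228.5614 122.5082] lens [242.522   97.8933]
top E [180.7096 182.7941] near [184.7435 191.3095] shown [176.6007 174.1202] lens [162.3126 144.2238]
```

View pics/gs.png

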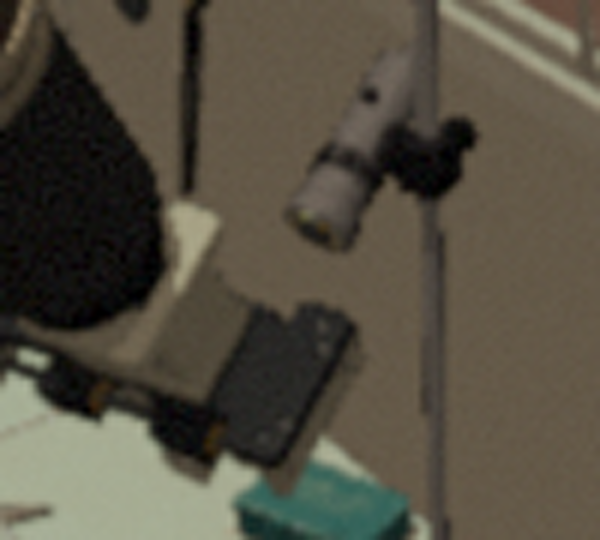

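View pics/gt.png

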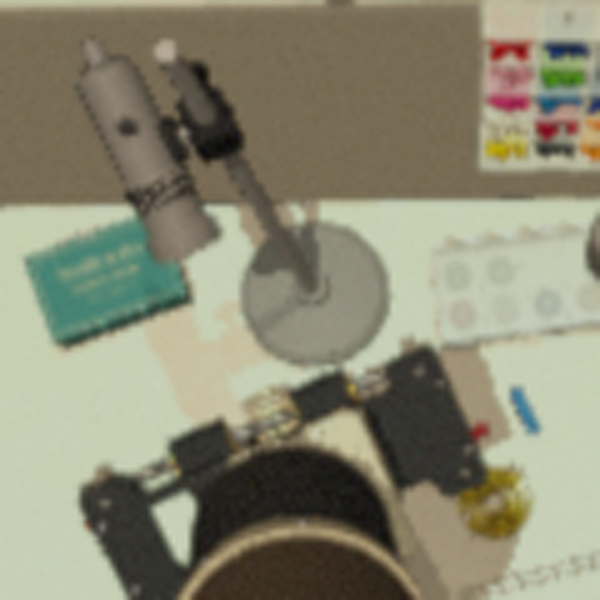

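```bash
python3 - <<'E'
from h import *
for n in ["top","scene"]:
    D=[];I=[]
    for k in range(8):
        i,d=r.capture(n); D.append(d); I.append(i.astype(float))
    np.save(f"{n}_D2.npy",np.median(D,0)); cv2.imwrite(f"pics/avg_{n}.png",np.mean(I,0)[:,:,::-1])
print(r.spot_point("scene","lens")[:2],r.spot_point("top","lens")[:2],r.get_state()["time_s"])
from zz import z
z(cv2.imread("pics/avg_top.png"),135,98,50,55,11,"pics/zt3.png");z(cv2.imread("pics/avg_scene.png"),230,60,40,45,13,"pics/zs3.png")
E
sed -i 's#^dt=.*#dt=dt0=np.load("top_D2.npy"); ds=np.load("scene_D2.npy")#' cyl.py; python3 cyl.py
python3 - <<'E'
import sys; sys.path.insert(0,'.')
import os; os.chdir('.')
from cyl import *
c=np.array([.7081,.2918,.3275]); a=axis(*np.radians([28.6,-22.8]))
for n,d in (("top",dt),("scene",ds)):
    Q=pts(n,d,np.ones_like(d,bool)); v=Q-c; t=v@a; rr=np.linalg.norm(v-np.outer(t,a),axis=1)
    k=(rr<.021)&(t>-.08)&(t<.08); print(n,np.percentile(t[k],[99,100]), np.histogram(t[k],bins=np.arange(.03,.07,.002))[0])
    k=(rr<.016)&(t>.03)&(t<.08)
    if n=="scene": print("face", np.median(t[k&(rr<.008)]),np.sum(k&(rr<.008)))
E
```

```text
[{'centre': [243.4, 96.8], 'score': 0.6}] [{'centre': [161.3, 143.0], 'score': 0.96}, {'centre': [181.4, 175.3], 'score': 0.67}] 20.7167
Tr 268 [0.7168 0.2926 0.3479]
Tb 93 [0.671  0.2763 0.3237]
Sr 90 [0.7154 0.2908 0.3456]
Sb 51 [0.668  0.2687 0.3173]
['Tr'] tilt 27.8 az -24.0 sd 0.4 0.8 c [0.7081 0.2906 0.3279] r [0.0161 0.0034] sh [0. 0. 0.] rms 0.0008480908467836477
['Tr', 'Tb'] tilt 28.7 az -23.1 sd 0.2 0.4 c [0.7081 0.291  0.3274] r [0.0161 0.0034] sh [0. 0. 0.] rms 0.000989805749106652
['Sr'] tilt 30.9 az -28.3 sd 1.3 2.8 c [0.7081 0.2937 0.3265] r [0.016  0.0035] sh [0. 0. 0.] rms 0.0012172141750966961
['Sr', 'Sb'] tilt 29.3 az -22.9 sd 0.5 0.7 c [0.7081 0.2953 0.3275] r [0.016  0.0035] sh [0. 0. 0.] rms 0.0013768010672968321
['Tr', 'Tb', 'Sr', 'Sb'] tilt 28.9 az -21.6 sd 0.2 0.4 c [0.7081 0.2921 0.3271] r [0.0162 0.0033] sh [0. 0. 0.] rms 0.0015258371458358936
['Tr', 'Tb', 'Sr', 'Sb'] tilt 28.8 az -22.8 sd 0.2 0.4 c [0.7081 0.2912 0.3274] r [0.0161 0.0033] sh [-0.0001  0.0036 -0.0003] rms 0.0011235107397620176
Tr 268 [0.7168 0.2926 0.3479]
Tb 93 [0.671  0.2763 0.3237]
Sr 90 [0.7154 0.2908 0.3456]
Sb 51 [0.668  0.2687 0.3173]
top [0.0511 0.0535] [11 11  9 12 10 12 12 11 11 10 12  2  0  0  0  0  0  0  0  0]
scene [0.0533 0.0543] [ 8  6  8  4  4  9  6 11  7  9 29 21  2  0  0  0  0  0  0  0]
face 0.05319873527390845 9[ WARN:0@15.870] global loadsave.cpp:1063 imwrite_ Unsupported depth image for selected encoder is fallbacked to CV_8U.
```

View pics/zs3.png

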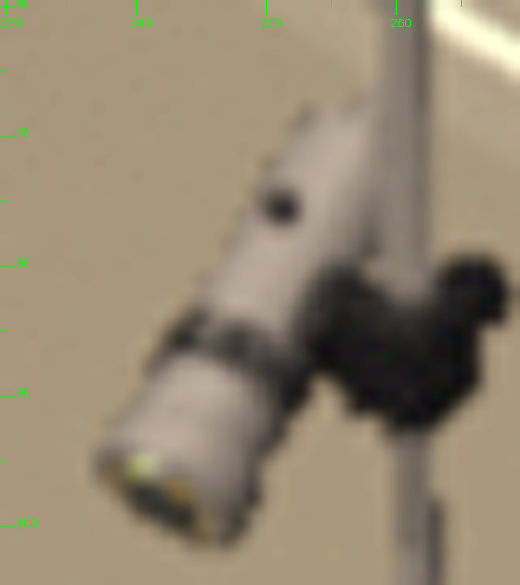

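```bash
python3 - <<'E'
from h import *
np.set_printoptions(precision=4,suppress=True)
p,R,s=pose()
for n in ("top","scene"):
    d=np.load(f"{n}_D2.npy"); Q=(pts(n,d,np.ones_like(d,bool))-p)@R-OFF
    k=Q[(abs(Q[:,1])<.0125)&(abs(Q[:,2])<.034)&(Q[:,0]>-.025)&(Q[:,0]<.016)]
    print(n,"spool pts",len(k)); 
    if len(k): print(np.median(k,0),k.min(0),k.max(0))
    f=k[k[:,2]>.021] if len(k) else k
    if len(f): print(" far flange",len(f),f.mean(0),np.sort(f[:,2])[-5:], np.sort(f[:,0])[:5])
    b=Q[(Q[:,0]<-.055)&(Q[:,0]>-.11)&(abs(Q[:,1])<.12)&(abs(Q[:,2])<.06)]
    print(" body y",np.percentile(b[:,1],[.5,99.5]),"z",np.percentile(b[:,2],[.5,99.5]),"xmin/max",np.percentile(b[:,0],[.5,99.5]))
E
```

```text
top spool pts 53
[-0.0095 -0.0013  0.0237] [-0.0202 -0.0114  0.0033] [0.0154 0.0122 0.0286]
 far flange 37 [-0.0056 -0.0012  0.026 ] [0.0284 0.0285 0.0285 0.0285 0.0286] [-0.0137 -0.0137 -0.0132 -0.0127 -0.0122]
 body y [-0.0979  0.0936] z [-0.0371  0.0398] xmin/max [-0.1029 -0.0586]
scene spool pts 24
[-0.0012 -0.0017 -0.0252] [-0.0133 -0.0113 -0.0259] [ 0.0136  0.0113 -0.0201]
 body y [-0.096   0.0945] z [-0.0383  0.0389] xmin/max [-0.1087 -0.0558]
```

```bash
python3 - <<'E'
from h import *
t,az=np.radians([28.8,22.8]); a=np.array([-np.cos(t)*np.cos(az),-np.cos(t)*np.sin(az),-np.sin(t)])
c=np.array([.708,.2933,.3275]); E=c+.169*a; print(E,"focus",c+.142*a,r.get_state()["time_s"])
estep(E,tilted(22.8,28.8))
E
```

```text
[0.57147591 0.23591056 0.24608363] focus [0.59328745 0.24507929 0.25909098] 20.7167
turn shares [-0.07  0.04 -0.02]
E now [0.5719 0.2349 0.2482] shift shares: now-axes [ 0.09  0.05 -0.06] final-axes [ 0.09  0.05 -0.06]
```

Call:
arm_command([
  {"dx":0.09,"dy":0.05,"dz":-0.05,"wx":-0.07,"wy":0.04,"wz":-0.02},
  {"dx":0,"dy":0,"dz":0,"wx":0,"wy":0,"wz":0},
  {"dx":0,"dy":0,"dz":0,"wx":0,"wy":0,"wz":0},
  {"dx":0,"dy":0,"dz":0,"wx":0,"wy":0,"wz":0},
])

```text
time_s: 21.05
tcp_pos: [0.5902, 0.2439, 0.2091]
eef_rot: [-0.0, 61.2, 22.8]
contact_force: [-0.0, -0.5, 0.5]
gripper_width: 0.0283
```

```bash
python3 - <<'E'
from h import *
np.set_printoptions(precision=4,suppress=True)
p,R,s=pose(); print(s["time_s"],s["gripper_width"],np.abs(s["qd"]).max(),s["contact_force"])
estep([.57147591,.23591056,.24608363],tilted(22.8,28.8))
I,d=r.capture("wrist"); cv2.imwrite("pics/h_w.png",I[:,:,::-1]); m=r.camera_model("wrist")
print(r.spot_point("wrist","spool_end_a")[:2])
I,d=r.capture("scene"); cv2.imwrite("pics/h_s.png",cv2.resize(I[190:300,250:370,::-1],None,fx=4.5,fy=4.5))
E
```

```text
21.05 0.028305281506725784 0.04345648658626258 [-0.0337 -0.4565  0.5241]
turn shares [ 0.01 -0.   -0.  ]
E now [0.5715 0.2361 0.2459] shift shares: now-axes [-0.01 -0.01 -0.  ] final-axes [-0.01 -0.01 -0.  ]
[{'centre': [257.5, 217.1], 'score': 0.86}, {'centre': [255.8, 312.8], 'score': 0.84}]
```

View pics/h_w.png

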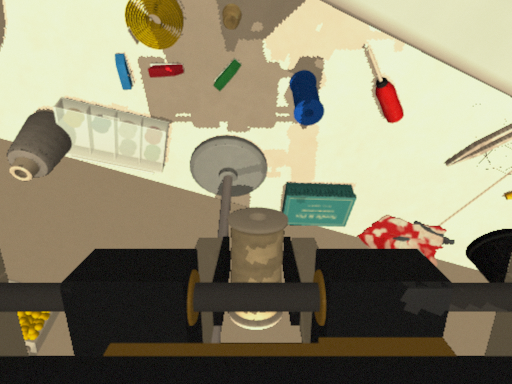

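View pics/h_s.png

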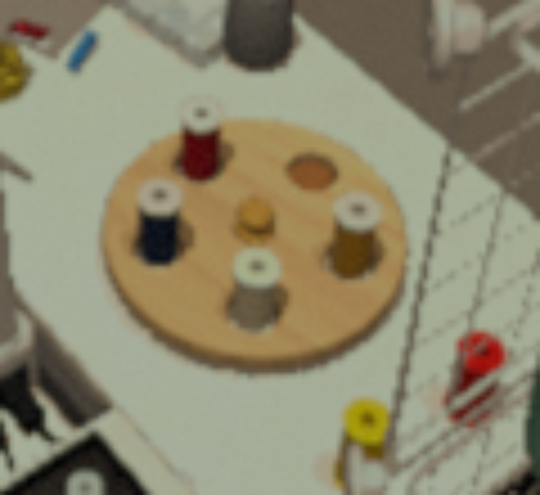

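The wrist picture shows the spool still square in the jaws, with its ends at (257,217) and (256,313). The scene crop shows four spools standing and one empty well. The arm is still and within 0.3 mm of its target, so I'm handing in.

```bash
python3 -c "
from plant import r
print(r.close_job()); print(r.get_state()['gripper_width'],r.get_state()['time_s'])"
```

```text
the job is handed in; nothing more can be done
None
the job is handed in; nothing more can be done
```

I picked the tipped spool off the carousel and handed the job in at about 21 s, with the spool held still, one end facing the inspection camera. No verdict was reported.

**Failed first grasp:** the fingers closed empty above the spool and nothing was disturbed. Wrist and scene depth both put the real fingertips about 31 mm behind the reported TCP, although the text says 11 mm ahead. I corrected for that 42 mm shift, and the second grasp held.

**Last checks before handing in:**
- **Grip:** the jaws stood at 28.3 mm on the 29 mm spool, the force readings were at noise level, and the joints were nearly still.
- **Pose:** the arm was within 0.3 mm of its computed target. The spool's middle was within about 1 mm of where I assumed it, and its axis was parallel to the tool.
- **Carousel:** the other four spools were still standing in their wells.
- **Camera and stand:** I saw no sign of contact with either.

**What disagreed:** how well the spool meets the focus depends on my measurement of the camera barrel.
- **Lens position:** the top and scene cameras differed by about 4 mm sideways, so I used a value between them, checked against the gripper in both views. The lens face could also be 1–2 mm off along the axis.
- **Tilt:** the final depth fits gave a tilt of 28.8 degrees with about 1 degree of scatter. Earlier fits gave 24 to 32 degrees, and a hand-picked outline fit gave 34.5 degrees. I set those aside as less reliable.
- **Not seen directly:** I never got a close wrist view of the lens.

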